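# Set up the camera check bench

## Task

First drive the lamp block fully home against the hidden stop inside its hood, in small gentle taps with the green bar (never with the gripper itself), and lay the bar back on the middle of its rubber mat. Then, without dropping any, take every ball camera from the sloped rack and set each one, lens straight up and level, in a blue ring cradle of its own. Last of all stand the dark glare shield upright on its long thin edge, centred along the yellow strip, and leave the lamp home, the bar on its mat and the can, screwdriver and junction box undisturbed.

Things in the scene. Friction and masses are not known exactly. Their poses are not given: they have to be found in the camera images.
- lamp: Lamp block, black, orange patch on top: 70 long (x) x 50 wide (y) x 52 mm tall, 0.3 kg, loose in the channel of the track. Origin at the centre of its underside; +x is the lamp's face, towards the hood; its rear face (-x, steel, 35 mm behind the origin) is the one to tap. It slides with about 2 N.
- track: Fixed aluminium track 300 x 100 mm, floor 8 mm thick; origin at the centre of its underside, x along the channel towards the hood. Two side rails 54 mm apart (tops 18 mm over the table) guide the lamp. A grey hood, 70 mm wide, top 79 mm over the table, covers the channel from x = +60 to +150 mm.
- hood_mouth (a point): Middle of the hood's mouth at channel-floor height (8 mm over the table); axes as the track's. A stop plate, out of sight, stands between 50 and 70 mm in from the mouth: home is where the lamp will go no farther, its rear face then 5 to 15 mm short of the mouth.
- bar: Green tapping bar with white ends, 150 long (x) x 24 wide (y) x 36 mm tall (z), 0.15 kg, loose, starting on the mat. Origin at the centre of its underside. Hold it across its 24 mm width near the middle and tap with an end; held about 15 to 20 mm above the table its end clears the side rails and meets the lamp's rear.
- mat: Fixed black rubber mat 170 (x) x 110 (y) x 4 mm; origin at the centre of its underside.
- cam0: Ball camera: white ball of 68 mm diameter with a grey lens barrel (34 mm diameter) rising from it along +z, its flat end with the black lens 78 mm from the ball's centre. Origin at the ball's centre; 0.32 kg, slightly heavier below. Two or three cameras are present, each in a hole of the rack, barrel at right angles to the slope (30 degrees from upright, leaning to the rack's +x).
- cam1: Ball camera, as cam0; may be absent.
- cam2: Ball camera, as cam0; may be absent.
- rack: Fixed plywood rack; its plate, 100 x 260 x 12 mm, slopes 30 degrees, low edge towards +x, with three square 54 mm holes 85 mm apart along y. Origin at the table under the plate's middle. A seated ball's centre lies 83 mm over the table.
- board: Fixed grey board 190 x 280 x 8 mm with three blue ring cradles in a row along y, 90 mm apart (76 mm outside, 54 mm inside diameter, tops 38 mm over the table). Origin at table height under the middle ring; the yellow strip lies on its -x side.
- ring0 (a point): Centre of the first ring's top (board y = -90 mm). A ball seated in a ring has its centre 21 mm above this point.
- ring1 (a point): Centre of the middle ring's top.
- ring2 (a point): Centre of the third ring's top (board y = +90 mm).
- strip (a point): Centre of the yellow strip on the board's upper face (8 mm over the table), 95 mm from the row of rings on the board's -x side; the strip is 180 mm long along the board's y and 30 mm wide; axes as the board's.
- shield: Glare shield, dark flat panel with a white line: 14 thick (x) x 140 long (y) x 95 mm high (z), 0.2 kg. Origin at the centre of one long thin edge; +z runs up the panel. It starts in the easel, that edge down, leaning 30 degrees from upright to the easel's +x; its upper 50 mm stand clear of the easel on both faces. Either long edge may be the lower one at the end.
- easel: Fixed plywood easel that holds the shield at the start: base 85 x 110 mm, back rest reaching 45 mm up the shield's +x face, front lip 10 mm high. Origin at the table below the shield's lower edge, which lies 22 mm over the table.
- can: Blue spray can, 66 mm wide, 120 mm tall, origin at its underside. Leave alone.
- screwdriver: Screwdriver lying on the bench. Leave alone.
- junction_box: Grey junction box 80 x 80 x 48 mm, origin at its underside. Leave alone.
Mind the look-alikes: they are no part of the job. There is more than one size of the shield; the job needs the middle-sized.

How it is judged:
By the outcome, as a careful person would: the job done as asked, in the order asked, and still so for the second after the job is handed in, with the robot touching nothing.
Of cam0, cam1, cam2 only 2 to 3 are there at a start; the rules pass over those that are not, and their reading is None.
At some moment in a run one of lamp may be knocked a few centimetres aside while the robot is not near it.
It also fails if it takes over 210 s, if anything falls off the work surface, if the arm or the gripper's body presses on something with over 40 N, if the wrist force passes 120 N, or if a joint passes its speed limit or range.

## Robot

A 6-joint arm with a two-finger parallel gripper is mounted at the origin on the work surface. World frame = base frame: x ahead of the robot, y to its left, z up, the work surface at z = 0. Lengths are in m, angles in rad, forces in N, time in s.
With the tool pointing down it reaches from about 0.35 to 0.975 m from the base axis. Payload 4.9 kg.
Tool frame: the origin (TCP) lies at the very end of the fingers, on their centre line; the grasp point (between the pads) lies 19 mm behind it; x points along the fingers, z is the direction in which the jaws open and shut, and the axes are right-handed (so a half turn about x gives the same grasp; the last joint's range is limited). The gripper opens to 85 mm and grips with 20 to 120 N. Pads are 22 mm wide; open, the fingers measure 114 mm over their backs; the gripper's body (76 mm by 85 mm) begins 54 mm behind the grasp point. The pads swing forward as they close: fully open they stand 13 mm farther back than shut.
Start: joints at [-1.285, 0.053, 1.613, -0, 1.476, -0.119], TCP at [0.246, -0.574, 0.231] pointing down, gripper open.
Joint ranges: [-3.01, 3.01], [-1.01, 2.22], [0.06, 2.58], [-1.02, 4.17], [0.09, 2.62], [-3.14, 3.14]. Speed limits (rad/s): [2.57, 2.57, 3.14, 3.14, 3.14, 3.14].

## Interface

Orientations are given as a rotation vector (axis times angle).
In Python, from station import ctrl, imaging gives the robot as it stands. The module is installed in compiled form; this text tells all that it offers.
- The arm moves only by the shell command python3 -m jog 'ROWS' [FORCE]. ROWS is JSON, a list that holds one entry, the list of rows, each a list of 5 numbers: the shift along the tool's x, y, z in m, then the turn about the tool's x in rad, then the closure, from -1 (fully open) to 1 (shut). A call has 1 to 12 rows; each row is the pose to reach, as a shift and turn from the pose measured when the call began, along the tool's axes at that moment; what a row does not reach only later rows make up. A row lasts 1/10 s, in which the tool goes at most 50 mm and 8.59 degrees, less where a joint would pass 70% of its speed; a pose out of reach is approached as far as the arm can. A call with a gripper value outside its range is refused whole. The fingers move at their own pace and stop on an object; FORCE is the grip in N (left out, the last holds). Time passes only in rows, so rows that repeat a pose let the fingers close. It gives the time, the measured TCP pose, the force and the opening at its end, in the units of the state.
- ctrl.get_obs(): the state, without advancing time (a new reading comes with each control period).
- imaging.get_image(name): name is "scene" or "top" or "wrist"; returns a dict with "color" (384x512x3 uint8, red, green, blue), "intrinsics" (3x3 intrinsics, pixels), "R" (3x3) and "t" (3): a world point X has camera coordinates R X + t. Camera axes: x right, y down, z forward; pixel columns grow to the right and rows downward; lengths in m; the calibration is good to about 2 mm. A picture is of the moment at which its call begins. There is no depth.
- ctrl.finish_job(): hands the job in, once; it reports no verdict.
The state is a dict: "t": time; "q": joint angles; "dq": joint speeds; "effort": joint torques, N m; "tool_pos": TCP position; "tool_rot": TCP orientation; "contact_force": force on the tool from outside, world axes, zero at the start; "wrist_torque": the same for the moment, N m; "opening": finger opening in m.
Only numpy, scipy, OpenCV 4.12 (cv2) and the standard library are available. Lean on these libraries where they do the work, as an engineer would, in place of code of your own. Each camera call takes 0.05 s, during which the arm holds its last target.

## Working session

There is one attempt and no reset: what is moved stays moved. The work goes in short steps, Python scripts to look and compute and a shell command to move; the robot and the scene stay as the last step left them, time stands still between calls to the robot, and variables do not carry over. Pictures are saved under pics/ and viewed, and the job is handed in when it is done.

I'll start by looking at the scene.

```bash
ls; mkdir -p pics; python3 - <<'E'
from station import ctrl, imaging
import cv2
o=ctrl.get_obs()
print({k:(v if not hasattr(v,'round') else v) for k,v in o.items()})
for n in ["scene","top","wrist"]:
    d=imaging.get_image(n); cv2.imwrite(f"pics/{n}0.png",cv2.resize(d["color"][:,:,::-1],(800,600)))
    print(n,d["intrinsics"],d["R"],d["t"])
E
```

```text
pics
{'t': 0.0, 'q': array([-1.28495812e+00,  5.33381309e-02,  1.61433629e+00,  5.47188063e-06,
        1.47599017e+00, -1.19039206e-01]), 'dq': array([ 9.31141820e-04, -1.16139590e-03,  1.79582212e-04, -7.93372498e-05,
        1.24688003e-03, -4.16321630e-04]), 'effort': array([ 9.18572441e-04, -3.93681765e+01, -3.70175278e+01,  1.36813441e-07,
        7.16357521e-03,  3.40142698e-06]), 'tool_pos': array([ 0.24598934, -0.57386139,  0.23004937]), 'tool_rot': array([ 0.90731481,  1.37558001, -0.90510547]), 'contact_force': array([ 0.4002378 , -0.43058295, -0.01358115]), 'wrist_torque': array([-0.01636679, -0.03079204,  0.03358208]), 'opening': 0.08553448488870366}
scene [[429.15193888   0.         257.89167062]
 [  0.         429.15193888 194.95103379]
 [  0.           0.           1.        ]] [[ 0.11155805  0.99357244  0.0191994 ]
 [ 0.78072366 -0.07567345 -0.62027743]
 [-0.61483768  0.08418637 -0.78414749]] [-0.0195175  -0.37289974  1.74379511]
top [[448.12144728   0.         256.71057761]
 [  0.         448.12144728 193.93482008]
 [  0.           0.           1.        ]] [[-0.01194696 -0.99986476  0.01130181]
 [-0.99353678  0.0105939  -0.11301524]
 [ 0.11288023 -0.01257895 -0.99352897]] [-0.06643314  0.54310261  1.53421836]
wrist [[340.14818708   0.         252.39398901]
 [  0.         340.14818708 194.99067712]
 [  0.           0.           1.        ]] [[ 0.39487512 -0.9187331  -0.00176989]
 [-0.87553788 -0.376892    0.30230092]
 [-0.27840092 -0.1178215  -0.9532109 ]] [-0.62374379 -0.04058661  0.37975904]
```

View pics/scene0.png

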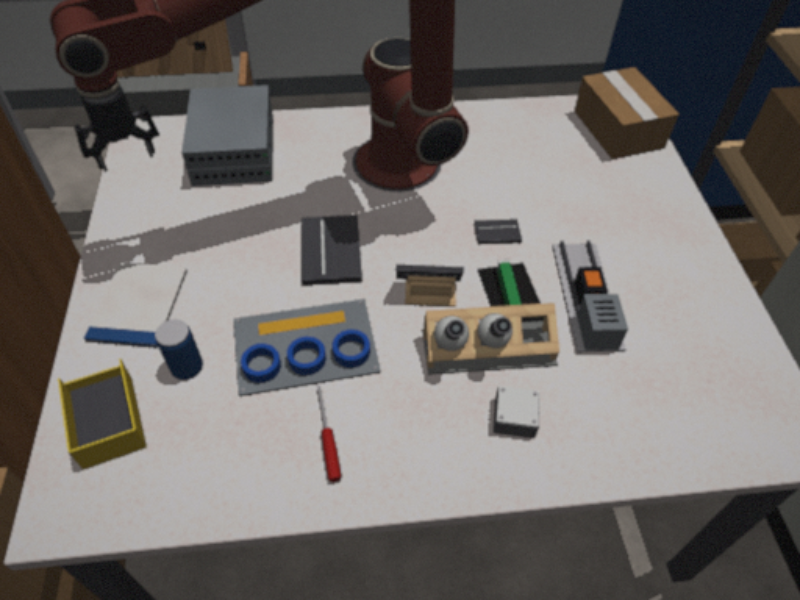

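View pics/top0.png

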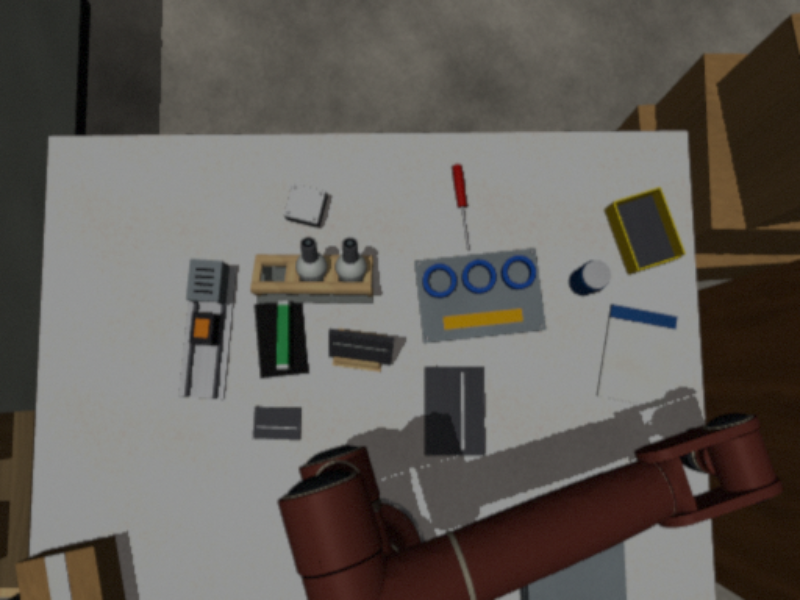

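View pics/wrist0.png

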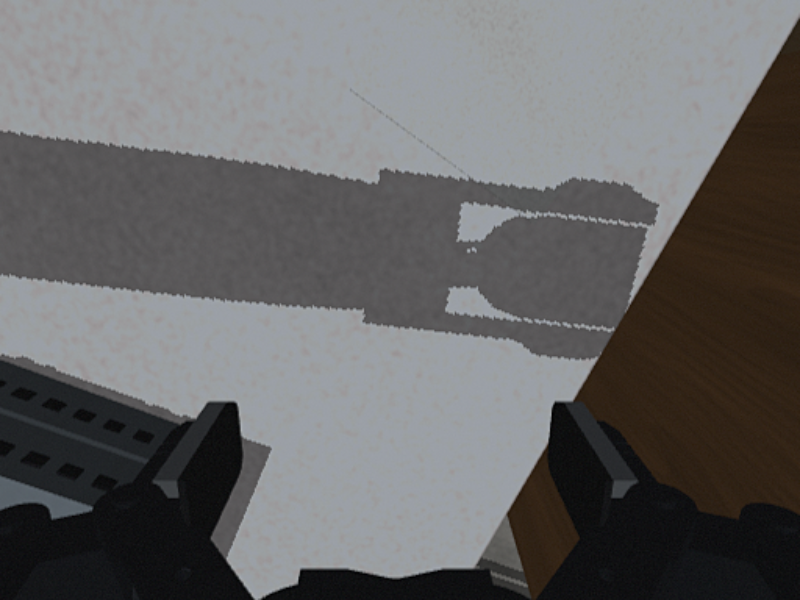

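The top view shows, in 800 px coordinates:
- Track and lamp at (205,325), and the bar on its mat at (282,337).
- A rack with two cameras at (312,265) and (350,262). Its left hole is empty.
- The leaning shield at (360,347). The small (278,422) and large (455,410) panels are decoys.
- The board with rings at (440,280), (479,276) and (518,272), and the yellow strip at (483,319).

Next I'll build helpers and measure from the masks.

```bash
cat > h.py <<'E'
from station import ctrl, imaging
import numpy as np, cv2, sys
from scipy.spatial.transform import Rotation as Ro
def img(n):
    d=imaging.get_image(n); d["C"]=-d["R"].T@d["t"]; return d
def ray(d,uv):
    v=d["R"].T@np.linalg.solve(d["intrinsics"],[uv[0],uv[1],1.]); return d["C"],v
def onz(d,uv,z):
    C,v=ray(d,uv); return C+v*(z-C[2])/v[2]
def proj(d,X):
    p=d["intrinsics"]@(d["R"]@np.asarray(X)+d["t"]); return p[:2]/p[2]
def hsv(d): return cv2.cvtColor(d["color"],cv2.COLOR_RGB2HSV)
def blobs(m,amin=15):
    n,l,s,c=cv2.connectedComponentsWithStats(m.astype(np.uint8))
    return sorted([(s[i,4],c[i],l==i) for i in range(1,n) if s[i,4]>=amin],key=lambda a:-a[0])
def tri(d1,p1,d2,p2):
    A=[];b=[]
    for d,p in((d1,p1),(d2,p2)):
        C,v=ray(d,p);v=v/np.linalg.norm(v);P=np.eye(3)-np.outer(v,v);A.append(P);b.append(P@C)
    return np.linalg.lstsq(np.vstack(A),np.hstack(b),rcond=None)[0]
def rect(d,mask,z):
    ys,xs=np.nonzero(mask)
    P=np.array([onz(d,(x,y),z)[:2] for x,y in zip(xs,ys)])
    (c,s,a)=cv2.minAreaRect((P*1000).astype(np.float32))
    a=a if s[0]>=s[1] else a+90
    a=(a+90)%180-90
    return np.round(np.array(c)/1000,4),np.round(sorted(s),1),round(a,1)  # angle of long axis, deg
def st():
    o=ctrl.get_obs(); R=Ro.from_rotvec(o["tool_rot"]).as_matrix()
    return o,R
def jawyaw(R): return np.degrees(np.arctan2(R[1,2],R[0,2]))
def to(x,y,z,yaw=None):
    """shift along tool axes and turn to bring TCP to x,y,z with jaw axis at yaw deg (mod 180)"""
    o,R=st(); s=R.T@(np.array([x,y,z])-o["tool_pos"])
    t=0.
    if yaw is not None:
        dy=(yaw-jawyaw(R)+90)%180-90
        t=-np.radians(dy)  # tool x down
    print("t %.2f pos %s jaw %.1f q6 %.2f | shift %s turn %.4f (rows>=%d) Fz"%(o["t"],np.round(o["tool_pos"],4),jawyaw(R),o["q"][5],np.round(s,4),t,max(np.linalg.norm(s)/.05,abs(t)/.15)+1),np.round(o["contact_force"],1),"open %.4f"%o["opening"])
def zoom(d,c,w,name,hh=None):
    s=int(600/w) if hh is None else hh
    x0=max(int(c[0]-w*2/3),0);y0=max(int(c[1]-w/2),0)
    im=d["color"][y0:y0+w,x0:x0+int(w*4/3)]
    im=cv2.resize(im,(800,600),interpolation=cv2.INTER_CUBIC); cv2.imwrite(name,im[:,:,::-1]); print(name,"x0,y0",x0,y0,"scale",600/w)
if __name__=="__main__":
    to(*[float(a) for a in sys.argv[1:]]) if len(sys.argv)>3 else to(*ctrl.get_obs()["tool_pos"])
E
python3 - <<'E'
from h import *
d=img("top"); h=hsv(d); H,S,V=[h[...,i].astype(int) for i in range(3)]
o,R=st(); print("tool R",np.round(R,3).tolist())
print("cam C",d["C"])
for nm,m,z in [("green",(H>45)&(H<80)&(S>120),.04),("orange",(H>5)&(H<18)&(S>180)&(V>120),.06),("yellow",(H>15)&(H<30)&(S>180)&(V>120),.008),("blue",(H>105)&(H<125)&(S>120),.038),("red",((H<5)|(H>175))&(S>180)&(V>100),.015)]:
    for a,c,mm in blobs(m)[:6]: print(nm,a,np.round(c,1),*rect(d,mm,z))
zoom(d,(190,210),150,"pics/top_a.png")
E
```

```text
tool R [[-0.0, 0.919, 0.394], [0.001, 0.394, -0.919], [-1.0, 0.0, -0.001]]
cam C [ 0.36561582 -0.05287887  1.58642008]
green 367 [181.  214.2] [0.4747 0.1878] [ 38.  124.8] 0.3
orange 85 [128.4 209.7] [0.4902 0.3649] [27.4 36. ] -5.9
yellow 361 [308.8 203.7] [ 0.5083 -0.2567] [ 26.2 176.2] -84.7
blue 291 [411.2 202.2] [ 0.5067 -0.6108] [ 24.6 145.1] 78.5
blue 206 [306.4 176.4] [ 0.6012 -0.2474] [73.3 74.6] -27.5
blue 203 [331.7 173.9] [ 0.6091 -0.3353] [70.9 74.1] 89.4
blue 198 [281.  179.1] [ 0.5915 -0.158 ] [70.  74.1] -0.9
blue 101 [370.7 181.3] [ 0.5819 -0.4729] [37.6 54.7] 26.1
red 88 [293.6 118.1] [ 0.8182 -0.2086] [12.5 90. ] 5.7
pics/top_a.png x0,y0 90 135 scale 4.0
```

View pics/top_a.png

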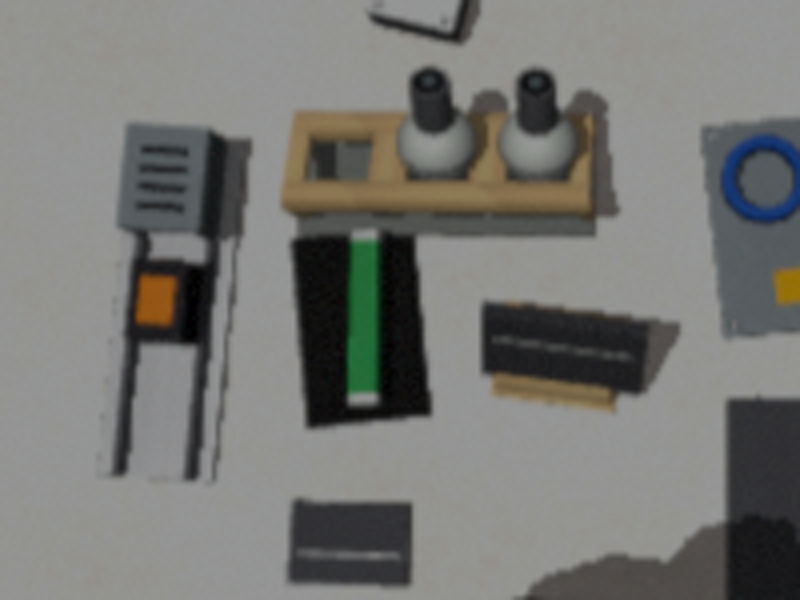

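The board has a yaw of about 5.5°, with its -x side towards the robot, and the bar lies at about (0.475, 0.188) along x. I'll go above the bar for a wrist look.

```bash
python3 h.py 0.44 0.19 0.27 -90; sed -n 1,3p h.py >/dev/null
```

```text
t 0.20 pos [ 0.246  -0.5741  0.2305] jaw -66.8 q6 -0.12 | shift [-0.0386  0.4792 -0.626 ] turn 0.4048 (rows>=16) Fz [0.1 0.2 0.9] open 0.0853
```

```bash
python3 -m jog '[[[-0.039,0.479,-0.626,0.405,-1],[-0.039,0.479,-0.626,0.405,-1],[-0.039,0.479,-0.626,0.405,-1],[-0.039,0.479,-0.626,0.405,-1],[-0.039,0.479,-0.626,0.405,-1],[-0.039,0.479,-0.626,0.405,-1],[-0.039,0.479,-0.626,0.405,-1],[-0.039,0.479,-0.626,0.405,-1],[-0.039,0.479,-0.626,0.405,-1],[-0.039,0.479,-0.626,0.405,-1],[-0.039,0.479,-0.626,0.405,-1],[-0.039,0.479,-0.626,0.405,-1]]]'; python3 h.py 0.44 0.19 0.27 -90
```

```text
t: 1.4
tool_pos: [0.3933, 0.0085, 0.2613]
tool_rot: [1.211, 1.209, -1.208]
contact_force: [1.1, -0.9, 0.2]
opening: 0.0854
t 1.40 pos [0.3933 0.0085 0.2613] jaw -90.0 q6 1.40 | shift [-0.0085  0.0467 -0.1815] turn -0.0003 (rows>=4) Fz [ 1.1 -0.9  0.2] open 0.0854
```

```bash
python3 -m jog '[[[-0.0085,0.0467,-0.18,0,-1],[-0.0085,0.0467,-0.18,0,-1],[-0.0085,0.0467,-0.18,0,-1],[-0.0085,0.0467,-0.18,0,-1],[-0.0085,0.0467,-0.18,0,-1],[-0.0085,0.0467,-0.18,0,-1]]]'; python3 - <<'E'
from h import *
d=img("wrist"); cv2.imwrite("pics/w1.png",cv2.resize(d["color"][:,:,::-1],(800,600))); print(d["C"]); np.save("w1R.npy",d["R"])
h=hsv(d); H,S,V=[h[...,i].astype(int) for i in range(3)]
print("green",[(a,c,*rect(d,m,.04)) for a,c,m in blobs((H>45)&(H<80)&(S>120),200)[:2]])
print("orange",[(a,c,*rect(d,m,.06)) for a,c,m in blobs((H>5)&(H<18)&(S>180)&(V>100),200)[:2]])
E
```

```text
t: 2.0
tool_pos: [0.4397, 0.189, 0.2696]
tool_rot: [1.208, 1.21, -1.208]
contact_force: [-0.1, 0.9, -0.7]
opening: 0.0851
[0.51642015 0.1891642  0.41256424]
green [(np.int32(2747), array([247.40808154, 122.9151802 ]), array([0.4748, 0.1948]), array([ 24.2, 132.1]), -0.5)]
orange [(np.int32(1225), array([ 75.97877551, 114.4522449 ]), array([0.489 , 0.3677]), array([30.3, 40.4]), -4.5)]
```

View pics/w1.png

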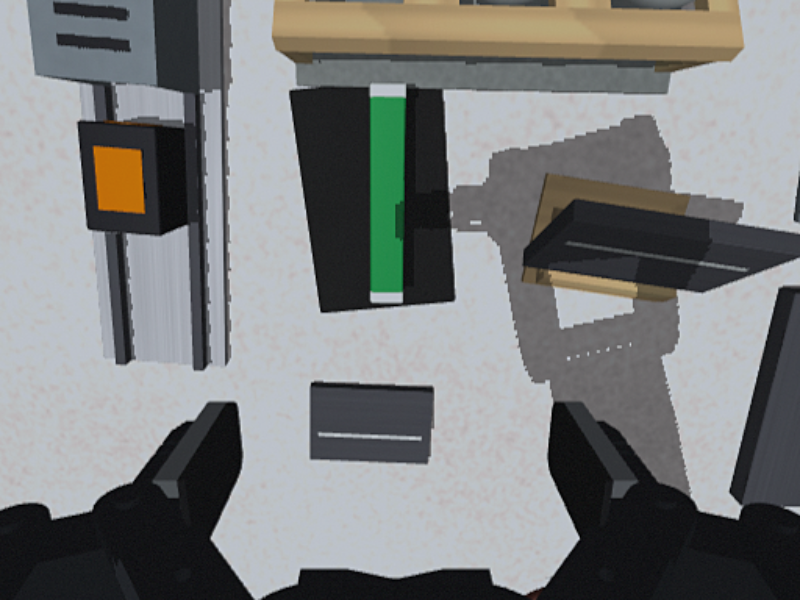

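The wrist view shows the bar at (388,193), running along x, on a mat with corners at about (290,90), (443,88), (455,300) and (320,312). The lamp's orange patch is at (119,180), with rails to either side. I'll compute the mat and track geometry.

```bash
python3 - <<'E'
from h import *
d=img("wrist"); s=1.5625
h=hsv(d); V=h[...,2].astype(int);S=h[...,1]
def P(n,u,v,z): print(n,np.round(onz(d,(u/s,v/s),z),4))
for n,p in dict(TL=(290,90),TR=(443,88),BR=(455,300),BL=(320,312)).items(): P("mat"+n,*p,.004)
P("railL far",111,200,.018)
for p in [(112,235),(131,363),(118,235),(192,95),(206,369),(184,95),(194,369)]: P("rail",*p,.018)
P("hoodmouth TL",35,75,.079);P("hood TR",155,83,.079)
P("lamp rear top L",88,228,.06);P("lamp rear top R",160,235,.06);P("front top L",79,122,.06);P("frontR",150,126,.06)
zoom(d,(95,90),190,"pics/w1z.png")
E
```

```text
matTL [0.5478 0.2631 0.004 ]
matTR [0.5492 0.1537 0.004 ]
matBR [0.3908 0.1395 0.004 ]
matBL [0.3805 0.2485 0.004 ]
railL far [0.4715 0.3962 0.018 ]
rail [0.4457 0.3996 0.018 ]
rail [0.3416 0.4008 0.018 ]
rail [0.4457 0.3951 0.018 ]
rail [0.5434 0.3286 0.018 ]
rail [0.3364 0.3408 0.018 ]
rail [0.5434 0.3341 0.018 ]
rail [0.3364 0.3506 0.018 ]
hoodmouth TL [0.5499 0.3966 0.079 ]
hood TR [0.5457 0.3277 0.079 ]
lamp rear top L [0.4579 0.3923 0.06  ]
lamp rear top R [0.4533 0.345  0.06  ]
front top L [0.5247 0.3864 0.06  ]
frontR [0.5223 0.3422 0.06  ]
pics/w1z.png x0,y0 0 0 scale 3.1578947368421053
```

View pics/w1z.png

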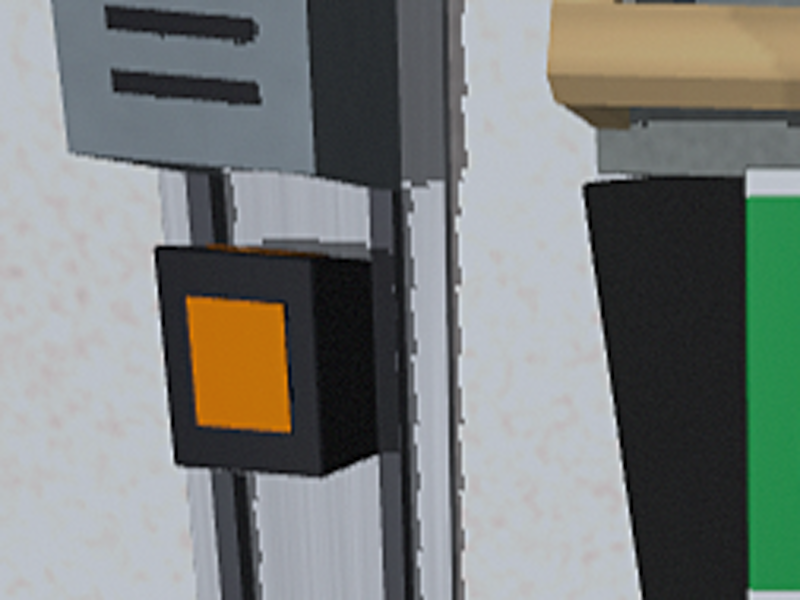

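Measured so far:
- **Track:** yaw about -4.6°.
- **Lamp rear:** about (0.454, 0.3705), with the hood mouth at about (0.548, 0.362). The travel needed is about 79–89 mm.
- **Mat:** centre about (0.470, 0.201), yaw about +5°.

Now I'll grasp the bar.

```bash
python3 h.py 0.4748 0.1948 0.013 -90.5; python3 -m jog '[[[0,0.035,-0.006,0,-0.4],[0.05,0.035,-0.006,0,-0.4],[0.1,0.035,-0.006,0,-0.3],[0.15,0.035,-0.006,0,-0.3],[0.19,0.035,-0.006,0,-0.3],[0.22,0.035,-0.006,0,-0.3],[0.245,0.035,-0.006,0,-0.3],[0.257,0.035,-0.006,0,-0.3],[0.257,0.035,-0.006,0,-0.3]]]' 40; python3 h.py 0.4748 0.1948 0.013 -90.5
```

```text
t 2.10 pos [0.4398 0.1878 0.2697] jaw -90.1 q6 1.82 | shift [ 0.2568  0.0348 -0.0069] turn 0.0076 (rows>=6) Fz [-0.5  1.  -0.1] open 0.0852
t: 3.0
tool_pos: [0.4737, 0.1925, 0.0112]
tool_rot: [1.21, 1.21, -1.214]
contact_force: [0.2, 0.2, 0.1]
opening: 0.0555
t 3.00 pos [0.4737 0.1925 0.0112] jaw -90.2 q6 1.81 | shift [-0.0018  0.0011 -0.0023] turn 0.0058 (rows>=1) Fz [0.2 0.2 0.1] open 0.0555
```

```bash
python3 -m jog '[[[0,0,-0.002,0,0.5],[0,0,-0.002,0,1],[0,0,-0.002,0,1],[0,0,-0.002,0,1],[0,0,-0.002,0,1],[0,0,-0.002,0,1],[-0.01,0,-0.002,0,1],[-0.03,0,-0.002,0,1],[-0.06,0,-0.002,0,1],[-0.06,0,-0.002,0,1]]]' 60; python3 h.py 0.36 0.377 0.08 -94.6
```

```text
t: 4.0
tool_pos: [0.4771, 0.1955, 0.0762]
tool_rot: [1.215, 1.205, -1.206]
contact_force: [0.9, -0.2, -1.0]
opening: 0.0229
t 4.00 pos [0.4771 0.1955 0.0762] jaw -90.1 q6 1.82 | shift [-0.0042 -0.1176 -0.1812] turn 0.0777 (rows>=5) Fz [ 0.9 -0.2 -1. ] open 0.0229
```

```bash
python3 -m jog '[[[-0.004,-0.02,-0.04,0.078,1],[-0.004,-0.05,-0.08,0.078,1],[-0.004,-0.08,-0.12,0.078,1],[-0.004,-0.1,-0.16,0.078,1],[-0.004,-0.117,-0.181,0.078,1],[-0.004,-0.117,-0.181,0.078,1],[-0.004,-0.117,-0.181,0.078,1],[-0.004,-0.117,-0.181,0.078,1]]]'; python3 h.py 0.3594 0.378 0.025 -94.6;  python3 - <<'E'
from h import *
d=img("wrist"); cv2.imwrite("pics/w2.png",cv2.resize(d["color"][:,:,::-1],(800,600)))
h=hsv(d); H,S,V=[h[...,i].astype(int) for i in range(3)]
o,R=st()
print("green",[(a,c,*rect(d,m,o["tool_pos"][2]-.008+.036)) for a,c,m in blobs((H>45)&(H<80)&(S>120),200)[:2]])
print("orange",[(a,c,*rect(d,m,.06)) for a,c,m in blobs((H>5)&(H<18)&(S>180)&(V>100),200)[:2]])
E
```

```text
t: 4.8
tool_pos: [0.3608, 0.3761, 0.0793]
tool_rot: [1.273, 1.167, -1.264]
contact_force: [0.3, 0.2, -2.3]
opening: 0.023
t 4.80 pos [0.3608 0.3761 0.0793] jaw -94.7 q6 2.32 | shift [ 0.0543 -0.0018 -0.0017] turn -0.0010 (rows>=2) Fz [ 0.3  0.2 -2.3] open 0.0230
green [(np.int32(15360), array([252.57207031, 238.88776042]), array([0.3749, 0.3748]), array([ 23.4, 103.3]), -4.9)]
orange [(np.int32(632), array([248.61234177,   3.98892405]), array([0.4711, 0.3687]), array([ 3. , 29.9]), 85.4)]
```

View pics/w2.png

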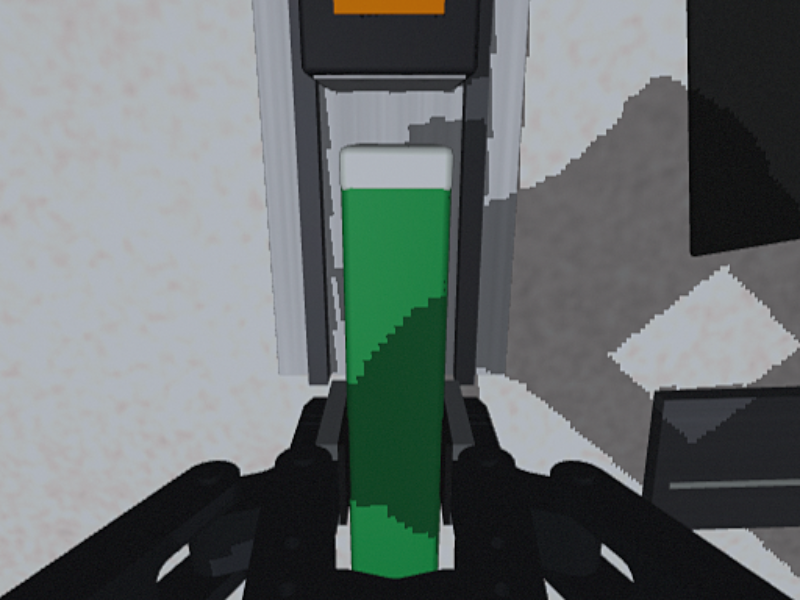

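The bar is centred in the channel behind the lamp. The lamp's rear is at row ~75 and the bar's end at row ~148. I'll descend to tapping height.

```bash
python3 -m jog '[[[0.02,-0.001,-0.0015,0,1],[0.04,-0.001,-0.0015,0,1],[0.054,-0.001,-0.0015,0,1],[0.054,-0.001,-0.0015,0,1]]]'; python3 h.py 0.3594 0.378 0.025 -94.6;  python3 - <<'E'
from h import *
d=img("wrist"); cv2.imwrite("pics/w3.png",cv2.resize(d["color"][:,:,::-1],(800,600)))
E
```

```text
t: 5.25
tool_pos: [0.3593, 0.3757, 0.0229]
tool_rot: [1.27, 1.166, -1.27]
contact_force: [-0.7, -0.2, -1.2]
opening: 0.0232
t 5.25 pos [0.3593 0.3757 0.0229] jaw -94.8 q6 2.32 | shift [-0.0021 -0.0001 -0.0023] turn -0.0031 (rows>=1) Fz [-0.7 -0.2 -1.2] open 0.0232
```

View pics/w3.png

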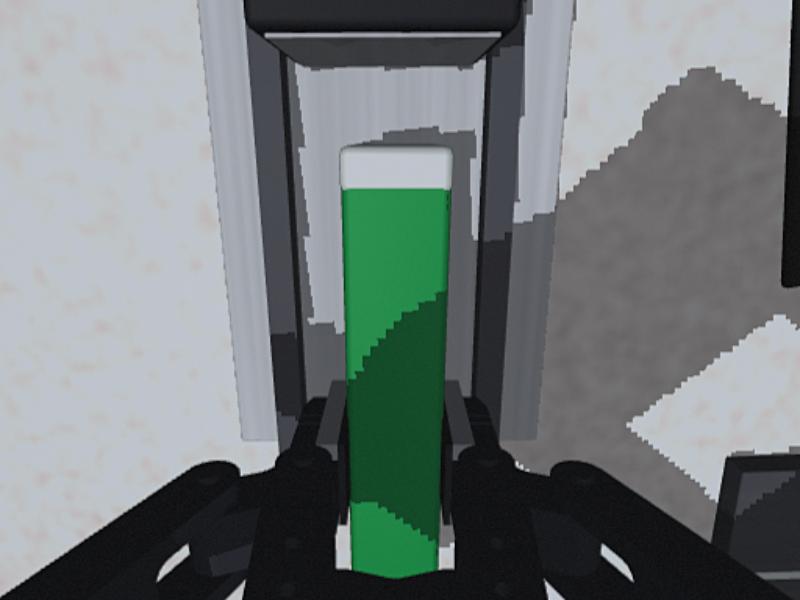

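```bash
python3 -m jog '[[[-0.002,0.004,-0.002,0,1],[-0.002,0.008,-0.002,0,1],[-0.002,0.012,-0.002,0,1],[-0.002,0.015,-0.002,0,1],[-0.002,0.017,-0.002,0,1],[-0.002,0.019,-0.002,0,1],[-0.002,0.021,-0.002,0,1],[-0.002,0.023,-0.002,0,1],[-0.002,0.025,-0.002,0,1],[-0.002,0.027,-0.002,0,1],[-0.002,0.029,-0.002,0,1],[-0.002,0.024,-0.002,0,1]]]'; python3 h.py ;  python3 - <<'E'
from h import *
d=img("wrist"); cv2.imwrite("pics/w4.png",cv2.resize(d["color"][:,:,::-1],(800,600)))
E
```

```text
t: 6.5
tool_pos: [0.3852, 0.3766, 0.0267]
tool_rot: [1.273, 1.165, -1.266]
contact_force: [0.2, 0.2, -1.5]
opening: 0.0229
t 6.50 pos [0.3852 0.3766 0.0267] jaw -94.8 q6 2.29 | shift [0. 0. 0.] turn 0.0000 (rows>=1) Fz [ 0.2  0.2 -1.5] open 0.0229
```

View pics/w4.png

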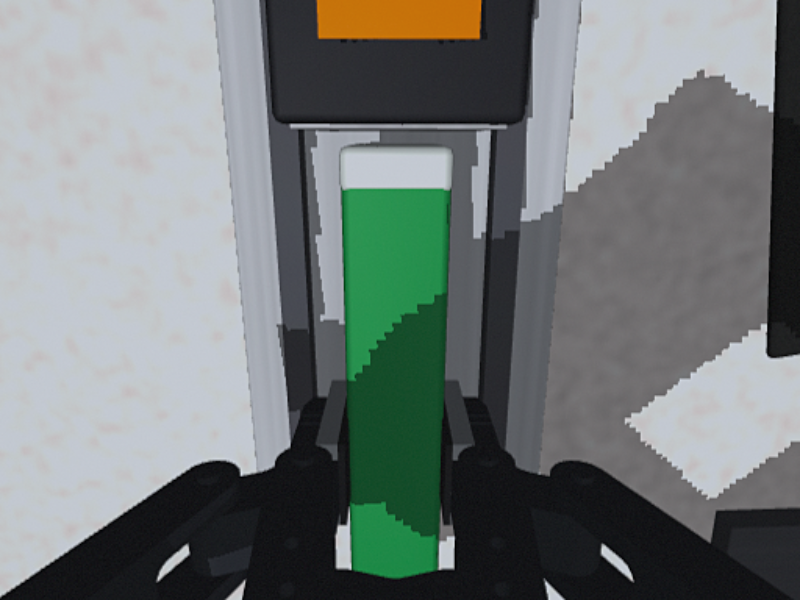

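The end face is about 4 mm behind the lamp and centred. I'll keep going with small taps at 20–30 mm/s, backing off between them.

```bash
for i in 1; do python3 -m jog '[[[0,0.003,0,0,1],[0,0.005,0,0,1],[0,0.007,0,0,1],[0,0.009,0,0,1],[0,0.011,0,0,1],[0,0.007,0,0,1],[0,0.01,0,0,1],[0,0.013,0,0,1],[0,0.015,0,0,1],[0,0.017,0,0,1],[0,0.019,0,0,1],[0,0.015,0,0,1]]]'; done; python3 h.py
```

```text
t: 7.75
tool_pos: [0.3998, 0.3753, 0.0267]
tool_rot: [1.273, 1.165, -1.266]
contact_force: [-0.4, 0.4, -2.4]
opening: 0.0231
t 7.75 pos [0.3998 0.3753 0.0267] jaw -94.8 q6 2.28 | shift [0. 0. 0.] turn 0.0000 (rows>=1) Fz [-0.4  0.4 -2.4] open 0.0231
```

```bash
python3 -m jog '[[[0,0.003,0,0,1],[0,0.005,0,0,1],[0,0.007,0,0,1],[0,0.009,0,0,1],[0,0.011,0,0,1],[0,0.007,0,0,1],[0,0.01,0,0,1],[0,0.013,0,0,1],[0,0.015,0,0,1],[0,0.017,0,0,1],[0,0.019,0,0,1],[0,0.015,0,0,1]]]'; python3 h.py;  python3 - <<'E'
from h import *
d=img("wrist"); cv2.imwrite("pics/w5.png",cv2.resize(d["color"][:,:,::-1],(800,600)))
E
```

```text
t: 8.95
tool_pos: [0.4157, 0.3741, 0.027]
tool_rot: [1.275, 1.164, -1.265]
contact_force: [0.1, -1.3, -1.7]
opening: 0.0227
t 8.95 pos [0.4157 0.3741 0.027 ] jaw -94.8 q6 2.26 | shift [0. 0. 0.] turn 0.0000 (rows>=1) Fz [ 0.1 -1.3 -1.7] open 0.0227
```

View pics/w5.png

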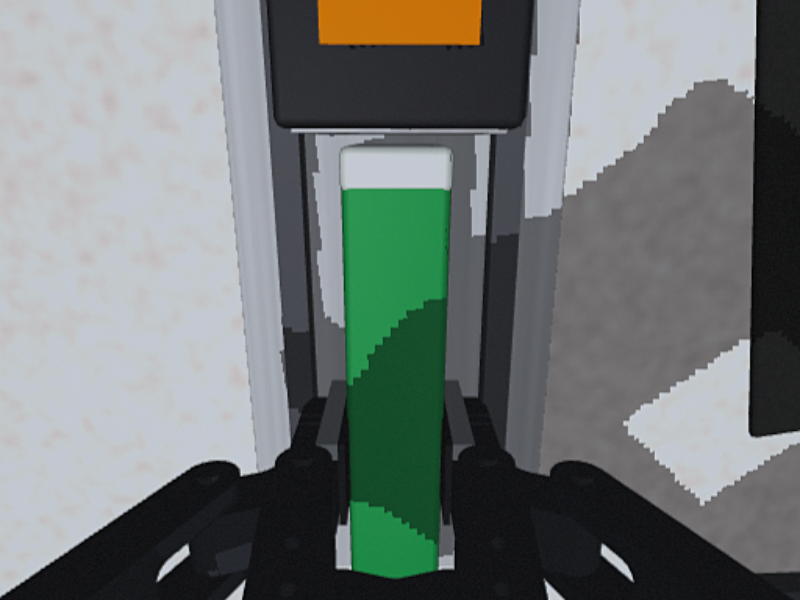

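The taps work: the lamp is keeping 3–4 mm ahead of the bar. I'll keep going.

```bash
python3 -m jog '[[[0,0.003,0,0,1],[0,0.005,0,0,1],[0,0.007,0,0,1],[0,0.009,0,0,1],[0,0.011,0,0,1],[0,0.007,0,0,1],[0,0.01,0,0,1],[0,0.013,0,0,1],[0,0.015,0,0,1],[0,0.017,0,0,1],[0,0.019,0,0,1],[0,0.015,0,0,1]]]'; python3 h.py
```

```text
t: 10.2
tool_pos: [0.4306, 0.3729, 0.0271]
tool_rot: [1.275, 1.163, -1.265]
contact_force: [-0.3, 0.7, -1.4]
opening: 0.0234
t 10.20 pos [0.4306 0.3729 0.0271] jaw -94.8 q6 2.24 | shift [0. 0. 0.] turn 0.0000 (rows>=1) Fz [-0.3  0.7 -1.4] open 0.0234
```

```bash
python3 -m jog '[[[0,0.003,0,0,1],[0,0.005,0,0,1],[0,0.007,0,0,1],[0,0.009,0,0,1],[0,0.011,0,0,1],[0,0.007,0,0,1],[0,0.01,0,0,1],[0,0.013,0,0,1],[0,0.015,0,0,1],[0,0.015,0,0,1],[0,0.015,0,0,1],[0,0.012,0,0,1]]]'; python3 h.py;  python3 - <<'E'
from h import *
d=img("wrist"); cv2.imwrite("pics/w6.png",cv2.resize(d["color"][:,:,::-1],(800,600)))
d=img("top");zoom(d,(150,190),75,"pics/t6.png")
E
```

```text
t: 11.4
tool_pos: [0.443, 0.3719, 0.0274]
tool_rot: [1.276, 1.163, -1.265]
contact_force: [0.1, 1.0, -2.4]
opening: 0.023
t 11.40 pos [0.443  0.3719 0.0274] jaw -94.9 q6 2.23 | shift [0. 0. 0.] turn 0.0000 (rows>=1) Fz [ 0.1  1.  -2.4] open 0.0230
pics/t6.png x0,y0 100 152 scale 8.0
```

View pics/w6.png

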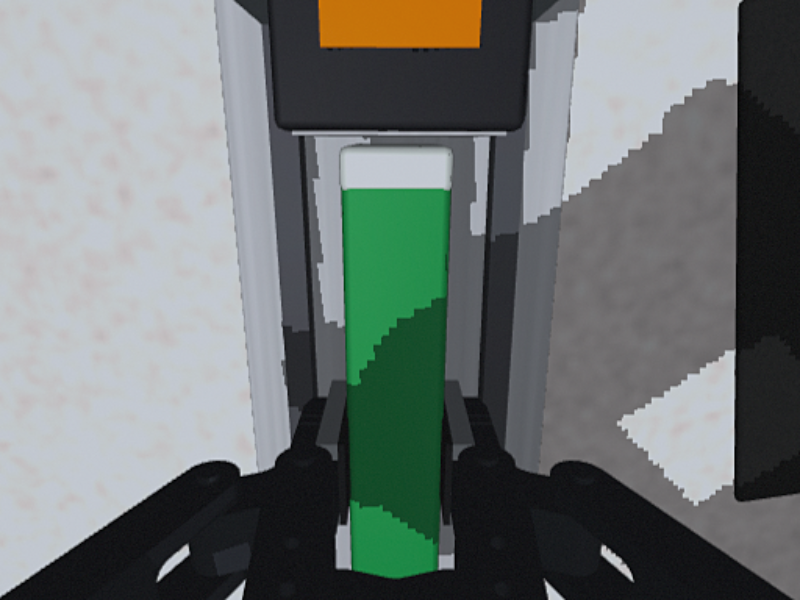

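```bash
python3 -m jog '[[[0,0.003,0,0,1],[0,0.005,0,0,1],[0,0.007,0,0,1],[0,0.009,0,0,1],[0,0.011,0,0,1],[0,0.007,0,0,1],[0,0.01,0,0,1],[0,0.012,0,0,1],[0,0.0135,0,0,1],[0,0.015,0,0,1]]]'; python3 h.py
```

```text
t: 12.5
tool_pos: [0.4571, 0.3706, 0.0272]
tool_rot: [1.275, 1.164, -1.266]
contact_force: [-2.1, 0.5, -0.4]
opening: 0.0229
t 12.50 pos [0.4571 0.3706 0.0272] jaw -94.8 q6 2.21 | shift [0. 0. 0.] turn 0.0000 (rows>=1) Fz [-2.1  0.5 -0.4] open 0.0229
```

```bash
python3 -m jog '[[[0,-0.003,0,0,1],[0,0,0,0,1],[0,0.0015,0,0,1],[0,0.003,0,0,1],[0,0.004,0,0,1]]]'; python3 h.py
```

```text
t: 13.0
tool_pos: [0.461, 0.3702, 0.0272]
tool_rot: [1.274, 1.164, -1.266]
contact_force: [-1.8, 0.9, -1.7]
opening: 0.0233
t 13.00 pos [0.461  0.3702 0.0272] jaw -94.8 q6 2.21 | shift [0. 0. 0.] turn 0.0000 (rows>=1) Fz [-1.8  0.9 -1.7] open 0.0233
```

```bash
python3 - <<'E'
from h import *
d=img("wrist"); cv2.imwrite("pics/w7.png",cv2.resize(d["color"][:,:,::-1],(800,600)))
E
```

```text
(no output)
```

View pics/w7.png

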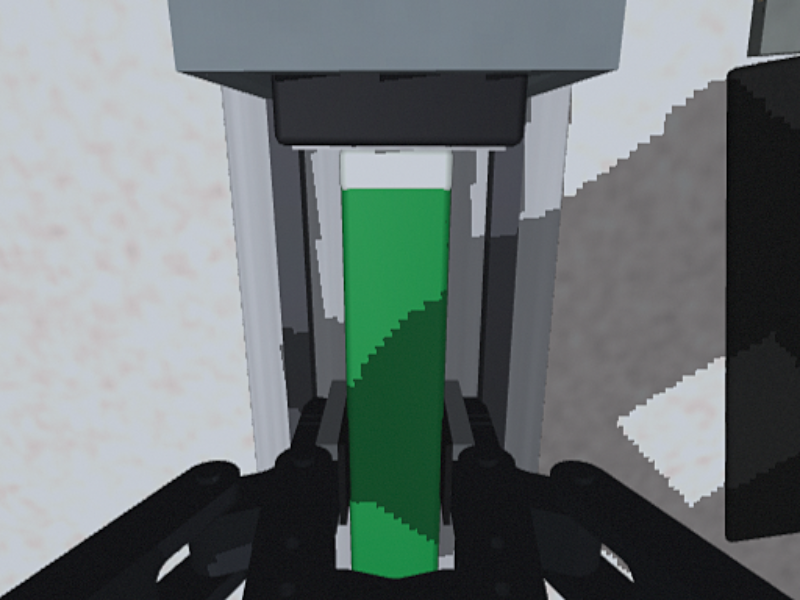

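The bar is touching the lamp (~2 N sliding), and the hood edge is about 13 mm ahead. I'll use fine taps until the force rises.

```bash
python3 -m jog '[[[0,-0.002,0,0,1],[0,0.0005,0,0,1],[0,0.0015,0,0,1],[0,0.002,0,0,1],[0,0.002,0,0,1]]]'; python3 -m jog '[[[0,-0.002,0,0,1],[0,0.0005,0,0,1],[0,0.0015,0,0,1],[0,0.002,0,0,1],[0,0.002,0,0,1]]]'
```

```text
t: 13.55
tool_pos: [0.4632, 0.37, 0.0272]
tool_rot: [1.275, 1.164, -1.266]
contact_force: [-0.8, 0.4, -1.4]
opening: 0.0229
t: 14.05
tool_pos: [0.4637, 0.37, 0.027]
tool_rot: [1.272, 1.166, -1.269]
contact_force: [-6.9, 0.6, 2.1]
opening: 0.0229
```

```bash
python3 -m jog '[[[0,-0.002,0,0,1],[0,0,0,0,1],[0,0.001,0,0,1],[0,0.0015,0,0,1],[0,0.0015,0,0,1]]]'; python3 - <<'E'
from h import *
d=img("wrist"); cv2.imwrite("pics/w8.png",cv2.resize(d["color"][:,:,::-1],(800,600)))
E
python3 -m jog '[[[0,-0.004,0,0,1],[0,-0.02,0,0,1],[-0.02,-0.04,0,0,1],[-0.07,-0.04,0,0,1],[-0.07,-0.04,0,0,1],[-0.07,-0.04,0,0,1]]]'; python3 h.py 0.471 0.2015 0.08 -88
```

```text
t: 14.55
tool_pos: [0.4637, 0.37, 0.0269]
tool_rot: [1.27, 1.169, -1.272]
contact_force: [-8.8, 1.2, 3.2]
opening: 0.0228
t: 15.2
tool_pos: [0.4245, 0.3741, 0.0989]
tool_rot: [1.274, 1.168, -1.268]
contact_force: [0.1, -1.1, -2.2]
opening: 0.023
t 15.20 pos [0.4245 0.3741 0.0989] jaw -94.8 q6 2.25 | shift [0.0187 0.0608 0.1681] turn -0.1191 (rows>=4) Fz [ 0.1 -1.1 -2.2] open 0.0230
```

View pics/w8.png

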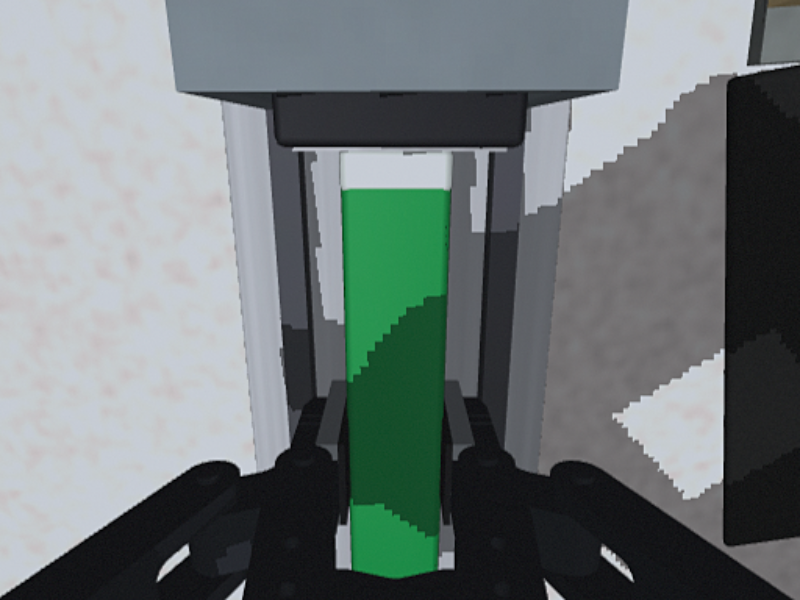

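The lamp is home: the bar stopped with about 9 N and no further motion. Now I'll return the bar to the mat centre.

```bash
python3 h.py 0.4705 0.2015 0.06 -86; python3 -m jog '[[[0.01,0.02,0.05,-0.05,1],[0.02,0.04,0.09,-0.1,1],[0.035,0.06,0.13,-0.154,1],[0.039,0.062,0.168,-0.154,1],[0.039,0.062,0.168,-0.154,1],[0.039,0.062,0.168,-0.154,1],[0.039,0.062,0.168,-0.154,1]]]'; python3 h.py 0.4705 0.2015 0.0125 -86
```

```text
t 15.20 pos [0.4245 0.3741 0.0989] jaw -94.8 q6 2.25 | shift [0.0387 0.0603 0.1682] turn -0.1540 (rows>=4) Fz [ 0.1 -1.1 -2.2] open 0.0230
t: 15.9
tool_pos: [0.4716, 0.2021, 0.0591]
tool_rot: [1.159, 1.242, -1.155]
contact_force: [-0.3, 0.5, -1.1]
opening: 0.0231
t 15.90 pos [0.4716 0.2021 0.0591] jaw -86.0 q6 1.76 | shift [ 0.0466 -0.0012  0.0006] turn 0.0005 (rows>=1) Fz [-0.3  0.5 -1.1] open 0.0231
```

```bash
python3 -m jog '[[[0.02,-0.001,0,0,1],[0.035,-0.001,0,0,1],[0.043,-0.001,0,0,1],[0.0465,-0.001,0,0,1],[0.0465,-0.001,0,0,1]]]'; python3 h.py 0.4705 0.2015 0.0125 -86;
```

```text
t: 16.4
tool_pos: [0.4707, 0.2028, 0.0132]
tool_rot: [1.158, 1.243, -1.155]
contact_force: [-2.2, -0.4, 3.1]
opening: 0.0231
t 16.40 pos [0.4707 0.2028 0.0132] jaw -85.9 q6 1.76 | shift [ 0.0007 -0.0003  0.0013] turn 0.0015 (rows>=1) Fz [-2.2 -0.4  3.1] open 0.0231
```

```bash
python3 -m jog '[[[0,0,0,0,-0.2],[0,0,0,0,-0.2],[0,0,0,0,-0.2],[0,0,0,0,-0.2],[-0.04,0,0,0,-0.2],[-0.09,0,0,0,-0.2],[-0.14,0,0,0,-0.5],[-0.19,0,0,0,-1],[-0.24,-0.04,0,0,-1],[-0.26,-0.04,0,0,-1],[-0.26,-0.04,0,0,-1]]]'; python3 h.py;  python3 - <<'E'
from h import *
d=img("wrist"); cv2.imwrite("pics/w9.png",cv2.resize(d["color"][:,:,::-1],(800,600)))
h=hsv(d); H,S,V=[h[...,i].astype(int) for i in range(3)]
print("green",[(a,c,*rect(d,m,.04)) for a,c,m in blobs((H>45)&(H<80)&(S>120),200)[:2]])
E
```

```text
t: 17.5
tool_pos: [0.4322, 0.2002, 0.2797]
tool_rot: [1.165, 1.237, -1.145]
contact_force: [0.2, -0.4, 1.6]
opening: 0.0855
t 17.50 pos [0.4322 0.2002 0.2797] jaw -85.9 q6 1.78 | shift [0. 0. 0.] turn 0.0000 (rows>=1) Fz [ 0.2 -0.4  1.6] open 0.0855
green [(np.int32(2630), array([253.37642586, 122.14220532]), array([0.4708, 0.2026]), array([ 23.8, 131.8]), 3.7)]
```

View pics/w9.png

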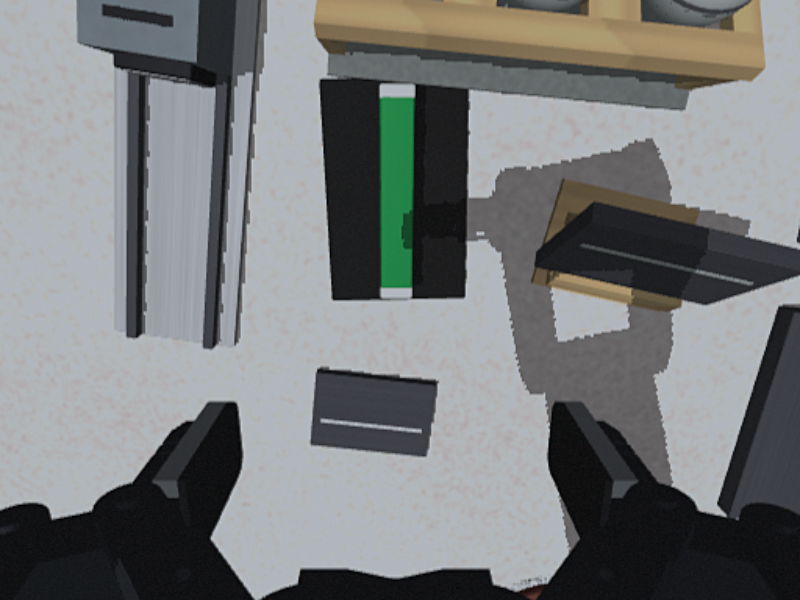

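The bar is on the mat centre, measured at (0.4708, 0.2026). Next I'll view the rack.

```bash
python3 - <<'E'
from h import *
d=img("top")
for p in [(199.2,170.2),(225,170)]: print(onz(d,p,.083))
to(0.57,0.1,.32,-90)
E
python3 -m jog '[[[-0.02,0.02,0.01,0,-1],[-0.04,0.06,0.03,0.03,-1],[-0.04,0.1,0.06,0.07,-1],[-0.04,0.13,0.09,0.072,-1],[-0.04,0.13,0.09,0.072,-1],[-0.04,0.13,0.09,0.072,-1],[-0.04,0.13,0.09,0.072,-1]]]'; python3 - <<'E'
from h import *
to(0.57,0.1,.32,-90)
d=img("wrist"); cv2.imwrite("pics/w10.png",cv2.resize(d["color"][:,:,::-1],(800,600)));np.savez("w10.npz",**{k:d[k] for k in("R","t","intrinsics","C","color")})
E
```

```text
[0.6195363  0.12221161 0.083     ]
[0.61934464 0.03475767 0.083     ]
t 17.60 pos [0.4309 0.1995 0.2739] jaw -85.9 q6 1.78 | shift [-0.0459  0.1318  0.1091] turn 0.0713 (rows>=4) Fz [ 0.1 -0.6  0.3] open 0.0857
t: 18.3
tool_pos: [0.566, 0.1193, 0.3124]
tool_rot: [1.211, 1.211, -1.208]
contact_force: [0.1, 0.2, -0.4]
opening: 0.0857
t 18.30 pos [0.566  0.1193 0.3124] jaw -90.0 q6 1.65 | shift [-0.0077  0.004   0.0193] turn -0.0002 (rows>=1) Fz [ 0.1  0.2 -0.4] open 0.0857
```

View pics/w10.png

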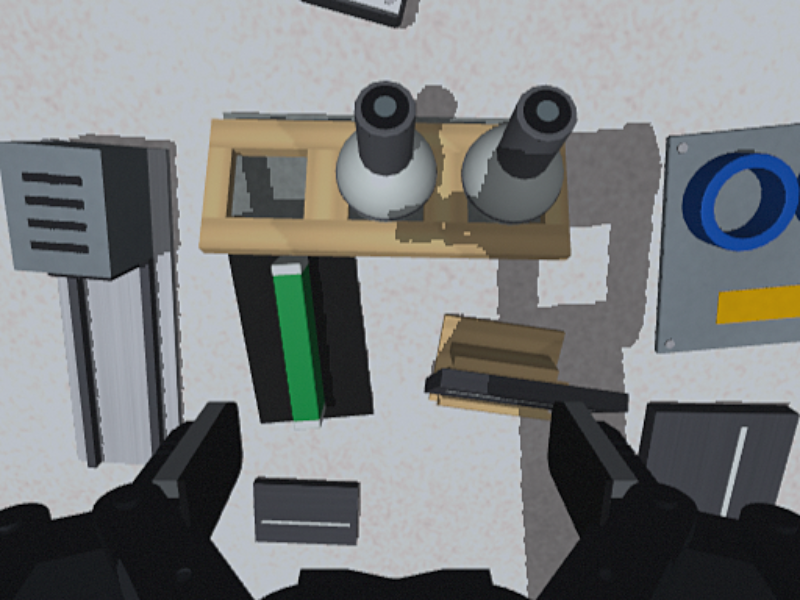

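The wrist view shows lens ends at (385,105) and (547,108), with the balls at about (386,170) and (512,172). Computing the poses.

```bash
python3 - <<'E'
from h import *
d=np.load("w10.npz"); s=1.5625
for n,p,z in [("lens1",(385,105),.1505),("lens2",(547,108),.1505),("ball1",(386,170),.083),("ball2",(512,172),.083),("hiL",(201,252),.085),("hiR",(568,258),.085),("loL",(211,121),.04),("loR",(566,140),.04)]:
    print(n,np.round(onz(d,(p[0]/s,p[1]/s),z),4))
E
```

```text
lens1 [0.6586 0.1249 0.1505]
lens2 [0.6572 0.0377 0.1505]
ball1 [0.6207 0.1257 0.083 ]
ball2 [0.6194 0.0399 0.083 ]
hiL [0.5641 0.2571 0.085 ]
hiR [ 0.5602 -0.0035  0.085 ]
loL [0.6531 0.2557 0.04  ]
loR [ 0.64   -0.0079  0.04  ]
```

Both cameras lean along about yaw -1°, with balls at (0.620, 0.1255) and (0.6195, 0.0395). The tool can't tilt, so I'll straighten each barrel in its hole. To do that I'll close the jaws along the lean direction while sweeping the centre back over the ball.

```bash
python3 h.py 0.651 0.125 0.23 -1; python3 -m jog '[[[0.02,0.02,0,-0.15,-1],[0.04,0.04,0,-0.3,-1],[0.06,0.06,0,-0.45,-1],[0.08,0.08,0,-0.6,-1],[0.08,0.085,-0.005,-0.75,-1],[0.08,0.085,-0.005,-0.9,-1],[0.08,0.085,-0.005,-1.05,-1],[0.08,0.085,-0.005,-1.2,-1],[0.08,0.085,-0.005,-1.35,-1],[0.08,0.085,-0.005,-1.5,-1],[0.08,0.085,-0.005,-1.553,-1],[0.08,0.085,-0.005,-1.553,-1]]]' 30; python3 h.py 0.651 0.125 0.126 -1; python3 - <<'E'
from h import *
d=img("wrist"); cv2.imwrite("pics/w11.png",cv2.resize(d["color"][:,:,::-1],(800,600)))
E
```

```text
t 18.35 pos [0.566  0.1196 0.313 ] jaw -90.0 q6 1.65 | shift [ 0.0831  0.0849 -0.0051] turn -1.5530 (rows>=11) Fz [0.2 0.3 0.5] open 0.0854
t: 19.55
tool_pos: [0.6503, 0.126, 0.2333]
tool_rot: [0.015, 1.57, -0.01]
contact_force: [-0.2, 0.1, -0.7]
opening: 0.0856
t 19.55 pos [0.6503 0.126  0.2333] jaw -0.9 q6 0.09 | shift [ 0.1073 -0.0013  0.0006] turn 0.0015 (rows>=3) Fz [-0.2  0.1 -0.7] open 0.0856
```

View pics/w11.png

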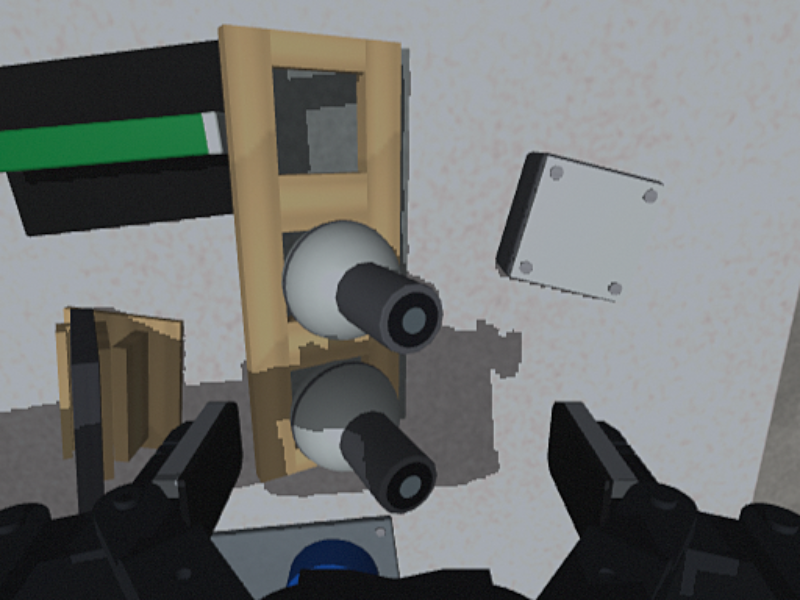

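```bash
python3 - <<'E'
from h import *
d0=np.load("w10.npz"); d=img("wrist"); s=1.5625
for n,p,q,z in [("lens1",(385,105),(414,320),.1505),("lens2",(547,108),(410,487),.1505),("ball1",(386,170),(343,280),.083),("ball2",(512,172),(349,416),.083)]:
    print(n,np.round(onz(d,(q[0]/s,q[1]/s),z),4),np.round(tri(d0,np.array(p)/s,d,np.array(q)/s),4))
E
```

```text
lens1 [0.6587 0.1245 0.1505] [0.6586 0.1249 0.1515]
lens2 [0.6562 0.0362 0.1505] [0.6566 0.0386 0.1538]
ball1 [0.6207 0.1259 0.083 ] [0.6206 0.1257 0.0823]
ball2 [0.6204 0.0388 0.083 ] [0.6202 0.0405 0.0859]
```

```bash
python3 -m jog '[[[0.03,0,0.0005,0,-1],[0.06,0,0.0005,0,-1],[0.085,0,0.0005,0,-1],[0.1,0,0.0005,0,-1],[0.109,0,0.0005,0,-1],[0.109,0,0.0005,0,-1]]]' 30; python3 h.py 0.6207 0.1255 0.124 -1
```

```text
t: 20.25
tool_pos: [0.6506, 0.126, 0.1232]
tool_rot: [0.016, 1.571, -0.012]
contact_force: [0.1, 0.6, -0.1]
opening: 0.0852
t 20.25 pos [0.6506 0.126  0.1232] jaw -1.0 q6 0.10 | shift [-0.0008 -0.001  -0.0298] turn -0.0002 (rows>=1) Fz [ 0.1  0.6 -0.1] open 0.0852
```

```bash
python3 -m jog '[[[0,0,-0.003,0,-0.85],[0,0,-0.006,0,-0.7],[0,0,-0.01,0,-0.55],[0,0,-0.014,0,-0.4],[0,0,-0.018,0,-0.25],[0,0,-0.022,0,-0.1],[0,0,-0.026,0,0],[0,0,-0.0295,0,0.08],[0,0,-0.0295,0,0.1]]]' 25; python3 h.py; python3 - <<'E'
from h import *
d=img("wrist"); cv2.imwrite("pics/w12.png",cv2.resize(d["color"][:,:,::-1],(800,600)))
E
```

```text
t: 21.15
tool_pos: [0.6196, 0.1266, 0.1224]
tool_rot: [0.016, 1.574, -0.012]
contact_force: [0.3, -0.1, -0.1]
opening: 0.0384
t 21.15 pos [0.6196 0.1266 0.1224] jaw -1.0 q6 0.10 | shift [0. 0. 0.] turn 0.0000 (rows>=1) Fz [ 0.3 -0.1 -0.1] open 0.0384
```

View pics/w12.png

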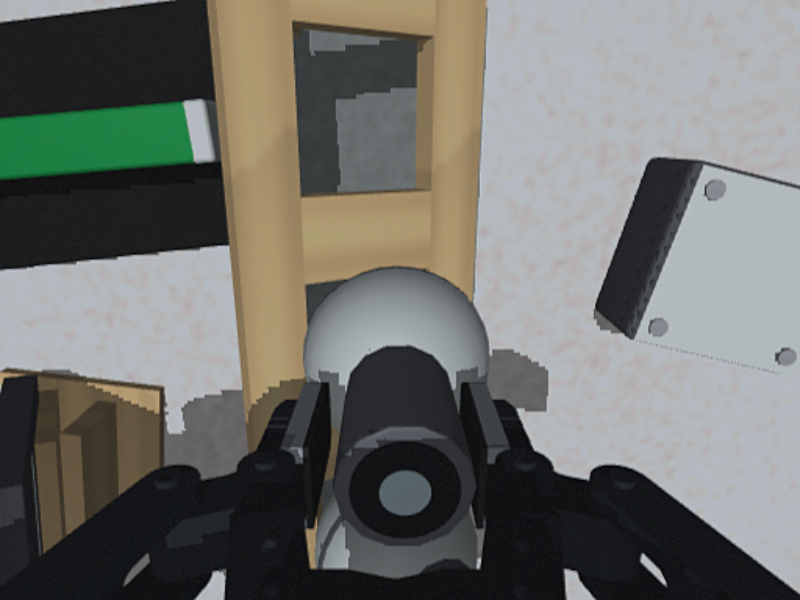

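The barrel is now upright between the pads, with the ball still seated at (397,350). I'll close and lift.

```bash
python3 -m jog '[[[0,0,0.0005,0,0.4],[0,0,0.0005,0,1],[0,0,0.0005,0,1],[0,0,0.0005,0,1],[-0.005,0,0.0005,0,1],[-0.015,0,0.0005,0,1],[-0.03,0,0.0005,0,1],[-0.06,0,0.0005,0,1],[-0.1,0,0.0005,0,1],[-0.13,0,0.0005,0,1],[-0.13,0,0.0005,0,1],[-0.13,0,0.0005,0,1]]]' 45; python3 h.py 0.5915 -0.158 0.25 5.5; python3 - <<'E'
from h import *
d=img("wrist"); cv2.imwrite("pics/w13.png",cv2.resize(d["color"][:,:,::-1],(800,600)))
d=img("scene"); zoom(d,(300,200),200,"pics/s13.png")
E
```

```text
t: 22.4
tool_pos: [0.6206, 0.1263, 0.2529]
tool_rot: [0.016, 1.573, -0.012]
contact_force: [-1.0, -1.2, -3.7]
opening: 0.0336
t 22.40 pos [0.6206 0.1263 0.2529] jaw -1.0 q6 0.10 | shift [ 0.0023 -0.2847 -0.0241] turn -0.1134 (rows>=6) Fz [-1.  -1.2 -3.7] open 0.0336
pics/s13.png x0,y0 166 100 scale 3.0
```

View pics/w13.png

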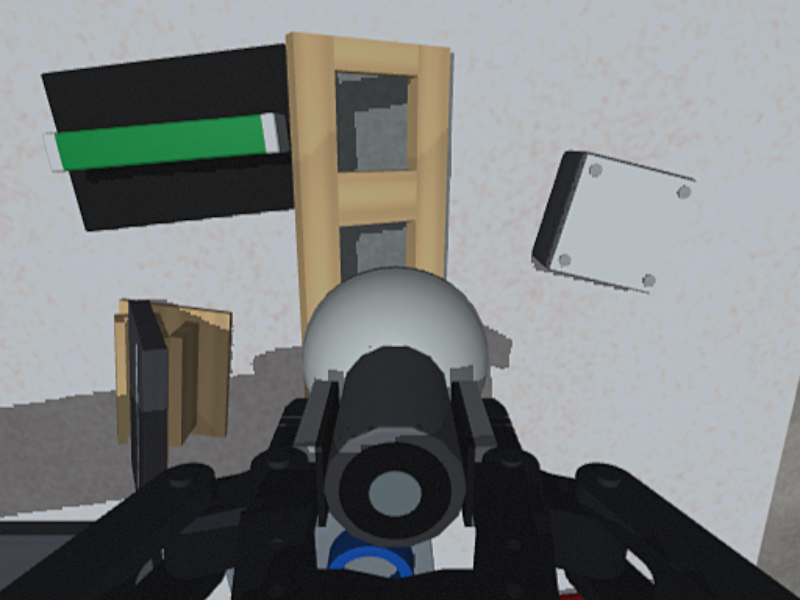

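View pics/s13.png

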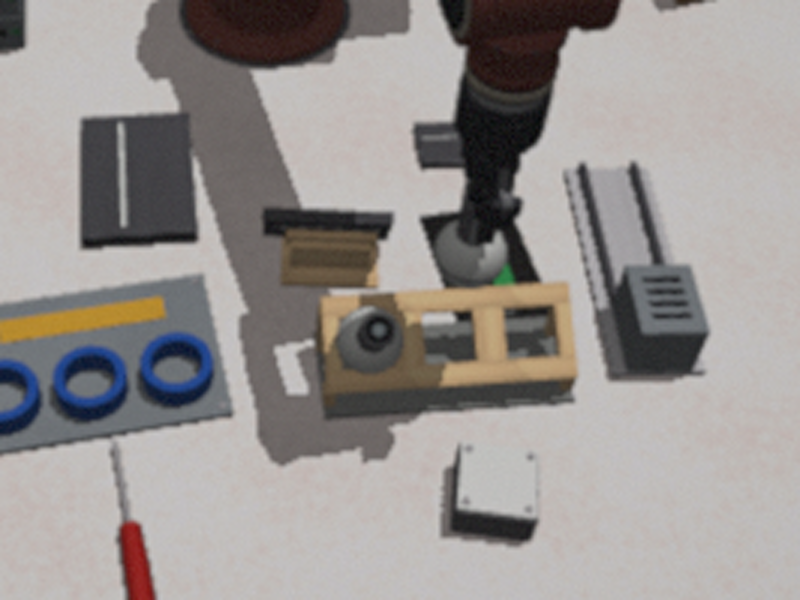

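Camera A is upright in the grip. I'll carry it towards the board and measure the rings from the wrist on the way.

```bash
python3 h.py 0.600 -0.3353 0.25 5.5; python3 -m jog '[[[0,-0.02,0,0,1],[0,-0.05,0,0,1],[0,-0.09,-0.01,0,1],[0,-0.135,-0.01,-0.03,1],[0,-0.18,-0.01,-0.06,1],[0,-0.225,-0.012,-0.09,1],[0,-0.27,-0.012,-0.113,1],[0.003,-0.32,-0.012,-0.113,1],[0.003,-0.37,-0.012,-0.113,1],[0.003,-0.41,-0.012,-0.113,1],[0.003,-0.44,-0.012,-0.113,1],[0.003,-0.461,-0.012,-0.113,1]]]'; python3 h.py 0.6091 -0.3353 0.25 5.5; python3 - <<'E'
from h import *
d=img("wrist"); cv2.imwrite("pics/w14.png",cv2.resize(d["color"][:,:,::-1],(800,600)));np.savez("w14.npz",**{k:d[k] for k in("R","t","intrinsics","C","color")})
h=hsv(d); H,S,V=[h[...,i].astype(int) for i in range(3)]
for a,c,m in blobs((H>105)&(H<125)&(S>120),200)[:4]: print("blue",a,c,*rect(d,m,.038))
for a,c,m in blobs((H>15)&(H<30)&(S>150)&(V>100),200)[:2]: print("yellow",a,c,*rect(d,m,.008))
E
```

```text
t 22.50 pos [0.6193 0.1261 0.2494] jaw -1.0 q6 0.10 | shift [-0.0013 -0.4617 -0.0112] turn -0.1134 (rows>=10) Fz [ 0.2  0.  -4. ] open 0.0331
t: 23.7
tool_pos: [0.5976, -0.3362, 0.2422]
tool_rot: [-0.069, 1.582, 0.078]
contact_force: [-0.2, 0.2, -2.7]
opening: 0.0331
t 23.70 pos [ 0.5976 -0.3362  0.2422] jaw 5.4 q6 -0.71 | shift [-0.0079 -0.0002  0.0114] turn -0.0023 (rows>=1) Fz [-0.2  0.2 -2.7] open 0.0331
blue 2784 [269.28017241  70.98886494] [ 0.6016 -0.245 ] [74.4 74.4] -84.7
blue 1524 [270.6312336  150.75918635] [ 0.6116 -0.3222] [55.3 74.8] -6.8
blue 870 [268.11494253   7.52413793] [ 0.5953 -0.1895] [15.6 57.2] 5.3
yellow 4095 [177.02661783  70.2964591 ] [ 0.5075 -0.2597] [ 29.8 152.7] -84.5
```

View pics/w14.png

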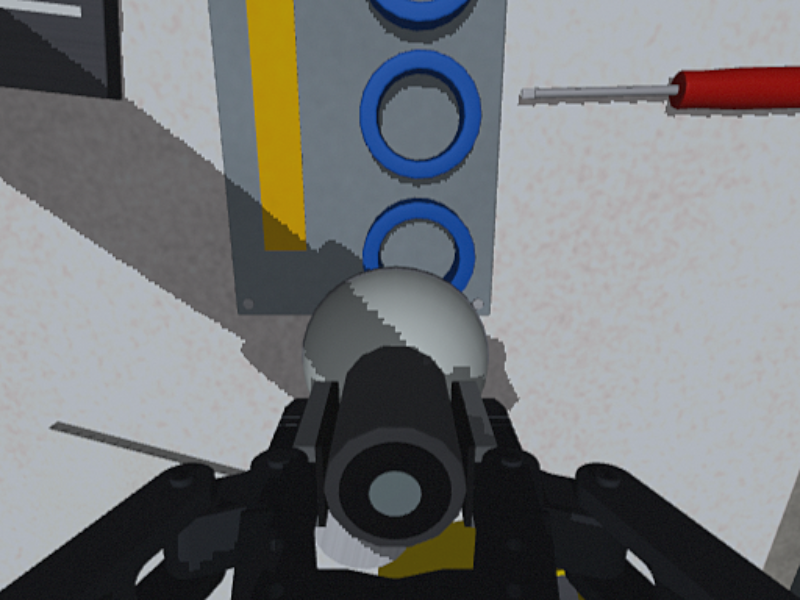

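```bash
python3 - <<'E'
from h import *
d=img("wrist"); o,R=st(); T=o["tool_pos"]; s=1.5625
print("lens",np.round(onz(d,(395/s,493/s),T[2]+.0385)-T,4))
# predict ball silhouette for ball at TCP-(0,0,.0395)
for dy in (-.004,0,.004):
    c=T+np.array([0,dy,-.0395])
    print(dy, proj(d,c)*s, "dist",np.linalg.norm(c-d["C"]))
    # topmost silhouette point: ray tangent
    v=c-d["C"]; D=np.linalg.norm(v); up=d["R"].T@np.array([0,-1,0]); up-=v/D*np.dot(up,v/D); up/=np.linalg.norm(up)
    a=np.arcsin(.034/D); p=d["C"]+np.cos(a)*v/D+np.sin(a)*up
    print("  top",proj(d,p)*s)
to(0.6102,-0.3346,.25,5.5)
E
```

```text
lens [-0.0004 -0.0035  0.0385]
-0.004 [398.1484924  360.35781791] dist 0.19866926710705782
  top [398.1484924  268.69125283]
0 [399.17865507 350.42001271] dist 0.1971174029177892
  top [399.17865507 258.05082981]
0.004 [400.22147991 340.36005765] dist 0.1956350259366983
  top [400.22147991 247.23976968]
t 23.80 pos [ 0.5979 -0.3366  0.2429] jaw 5.3 q6 -0.71 | shift [-0.0072  0.0009  0.0123] turn -0.0033 (rows>=1) Fz [ 0.4  1.  -2.7] open 0.0328
```

```bash
python3 h.py 0.6102 -0.3321 .12 5.5; python3 -m jog '[[[0,0.003,0.012,0,1],[0.03,0.003,0.012,0,1],[0.06,0.003,0.012,0,1],[0.09,0.003,0.012,0,1],[0.11,0.003,0.012,0,1],[0.121,0.003,0.012,0,1],[0.123,0.003,0.012,0,1],[0.123,0.003,0.012,0,1]]]'; python3 h.py 0.6102 -0.3321 .0985 5.5; python3 - <<'E'
from h import *
d=img("wrist"); cv2.imwrite("pics/w15.png",cv2.resize(d["color"][:,:,::-1],(800,600)))
E
```

```text
t 23.80 pos [ 0.5979 -0.3366  0.2429] jaw 5.3 q6 -0.71 | shift [0.1228 0.0027 0.014 ] turn -0.0033 (rows>=3) Fz [ 0.4  1.  -2.7] open 0.0328
t: 24.6
tool_pos: [0.609, -0.3313, 0.1204]
tool_rot: [-0.071, 1.58, 0.077]
contact_force: [0.2, -0.8, -2.8]
opening: 0.0331
t 24.60 pos [ 0.609  -0.3313  0.1204] jaw 5.4 q6 -0.70 | shift [ 0.0219 -0.001   0.0014] turn -0.0023 (rows>=1) Fz [ 0.2 -0.8 -2.8] open 0.0331
```

View pics/w15.png

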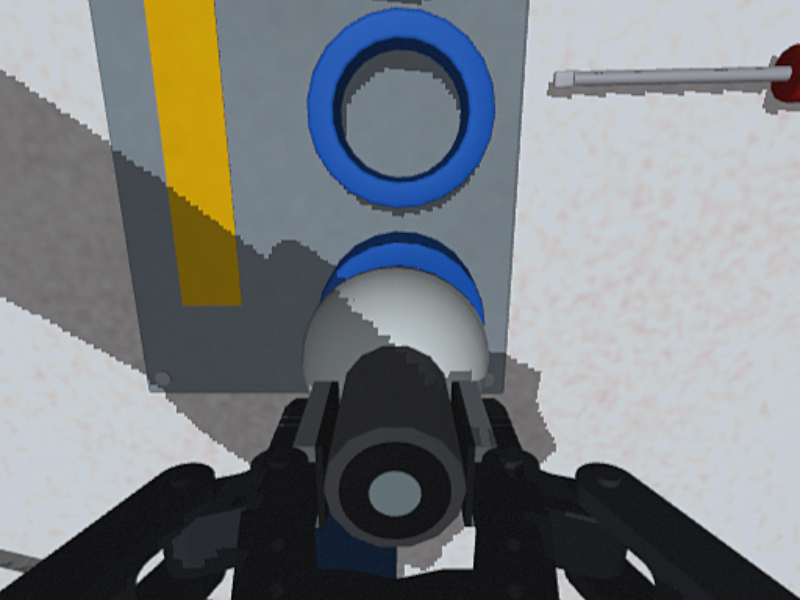

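The ring shows at column ~403 and the ball at ~396, so I'll shift about +2.5 mm in x and lower until it seats.

```bash
python3 -m jog '[[[0.008,-0.0005,0.0025,0,1],[0.014,-0.0005,0.0025,0,1],[0.018,-0.0005,0.0025,0,1],[0.02,-0.0005,0.0025,0,1],[0.0215,-0.0005,0.0025,0,1],[0.0215,-0.0005,0.0025,0,1]]]'; python3 h.py 0.6102 -0.3321 .0985 5.5
```

```text
t: 25.25
tool_pos: [0.6115, -0.3322, 0.0997]
tool_rot: [-0.071, 1.579, 0.076]
contact_force: [-0.6, 0.6, -2.6]
opening: 0.0331
t 25.25 pos [ 0.6115 -0.3322  0.0997] jaw 5.3 q6 -0.70 | shift [ 0.0012  0.0003 -0.0013] turn -0.0028 (rows>=1) Fz [-0.6  0.6 -2.6] open 0.0331
```

```bash
python3 -m jog '[[[0.001,0,0,0,1],[0.002,0,0,0,1],[0.002,0,0,0,1]]]'; python3 -m jog '[[[0.001,0,0,0,1],[0.001,0,0,0,1]]]'
```

```text
t: 25.55
tool_pos: [0.6117, -0.3327, 0.0985]
tool_rot: [-0.072, 1.579, 0.075]
contact_force: [-1.7, -1.1, -0.6]
opening: 0.0327
t: 25.75
tool_pos: [0.6118, -0.3331, 0.0982]
tool_rot: [-0.072, 1.578, 0.074]
contact_force: [-1.8, 0.2, 1.9]
opening: 0.0329
```

It's touching. I'll release a little, then look.

```bash
python3 -m jog '[[[0,0,0,0,0.15],[0,0,0,0,0.1],[0,0,0,0,0.05],[0,0,0,0,0],[0,0,0,0,-0.1],[0,0,0,0,-0.1]]]'; python3 h.py; python3 - <<'E'
from h import *
d=img("wrist"); cv2.imwrite("pics/w16.png",cv2.resize(d["color"][:,:,::-1],(800,600)))
E
```

```text
t: 26.35
tool_pos: [0.6118, -0.333, 0.0982]
tool_rot: [-0.072, 1.578, 0.074]
contact_force: [-0.5, -0.3, 0.3]
opening: 0.0468
t 26.35 pos [ 0.6118 -0.333   0.0982] jaw 5.3 q6 -0.70 | shift [0. 0. 0.] turn 0.0000 (rows>=1) Fz [-0.5 -0.3  0.3] open 0.0468
```

View pics/w16.png

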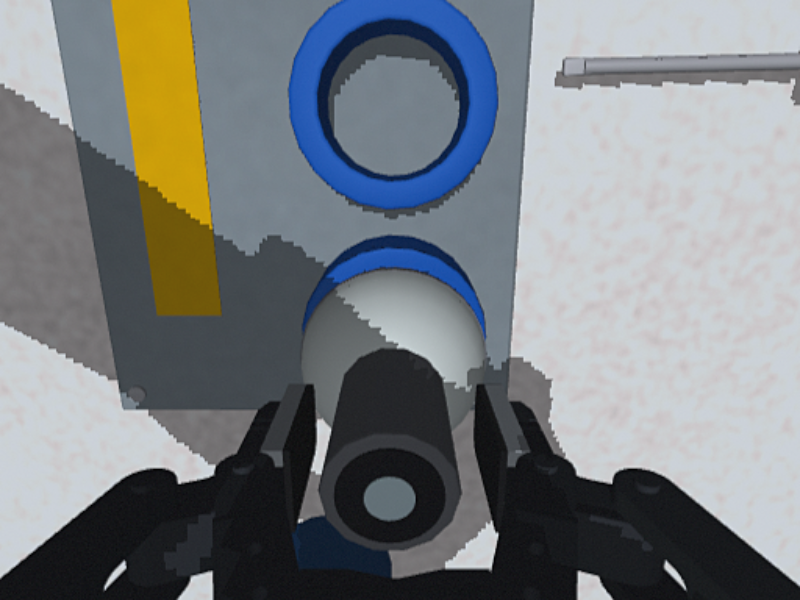

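```bash
cat >> h.py <<'E'
def camtilt(d,lens,ballL,ballR,balltop,zb=.059):
    s=1.5625
    L=onz(d,np.array(lens)/s,zb+.078)
    from scipy.optimize import least_squares
    def sil(c,ax):
        v=c-d["C"];D=np.linalg.norm(v);u=d["R"].T@np.array(ax,float);u-=v/D*np.dot(u,v/D);u/=np.linalg.norm(u)
        a=np.arcsin(.034/D);return proj(d,d["C"]+np.cos(a)*v/D+np.sin(a)*u)*s
    f=lambda p:[sil(np.array([*p,zb]),(-1,0,0))[0]-ballL,sil(np.array([*p,zb]),(1,0,0))[0]-ballR,sil(np.array([*p,zb]),(0,-1,0))[1]-balltop]
    g=least_squares(f,onz(d,np.array([(ballL+ballR)/2,balltop+90])/s,zb)[:2]).x
    print("ball",np.round(g,4),"lens",np.round(L,4),"tilt deg xy",np.round(np.degrees(np.arctan((L[:2]-g)/.078)),1))
E
python3 - <<'E'
from h import *
d=img("wrist"); camtilt(d,(389.5,498),302,487,269)
E
```

```text
ball [ 0.611  -0.3351] lens [ 0.6105 -0.3358  0.137 ] tilt deg xy [-0.4 -0.5]
```

Camera A is seated at (0.611, -0.335) with a tilt under 1°. I'll go back for camera B.

```bash
python3 -m jog '[[[0,0,0,0,-0.6],[0,0,0,0,-0.8],[-0.04,0,0,0,-1],[-0.09,0,0,0,-1],[-0.13,0.02,0,0,-1],[-0.14,0.07,0,0,-1],[-0.14,0.12,0,0,-1],[-0.14,0.17,0,0,-1],[-0.14,0.22,0,0,-1],[-0.14,0.25,0,0,-1],[-0.14,0.25,0,0,-1]]]'; python3 h.py .6505 .0385 .235 -1.5; python3 - <<'E'
from h import *
d=img("top"); zoom(d,(290,180),130,"pics/t17.png")
E
```

```text
t: 27.55
tool_pos: [0.5894, -0.0806, 0.239]
tool_rot: [-0.075, 1.578, 0.079]
contact_force: [0.3, -0.5, -0.3]
opening: 0.0854
t 27.55 pos [ 0.5894 -0.0806  0.239 ] jaw 5.6 q6 -0.36 | shift [0.0037 0.1125 0.0725] turn 0.1242 (rows>=3) Fz [ 0.3 -0.5 -0.3] open 0.0854
pics/t17.png x0,y0 203 115 scale 4.615384615384615
```

View pics/t17.png

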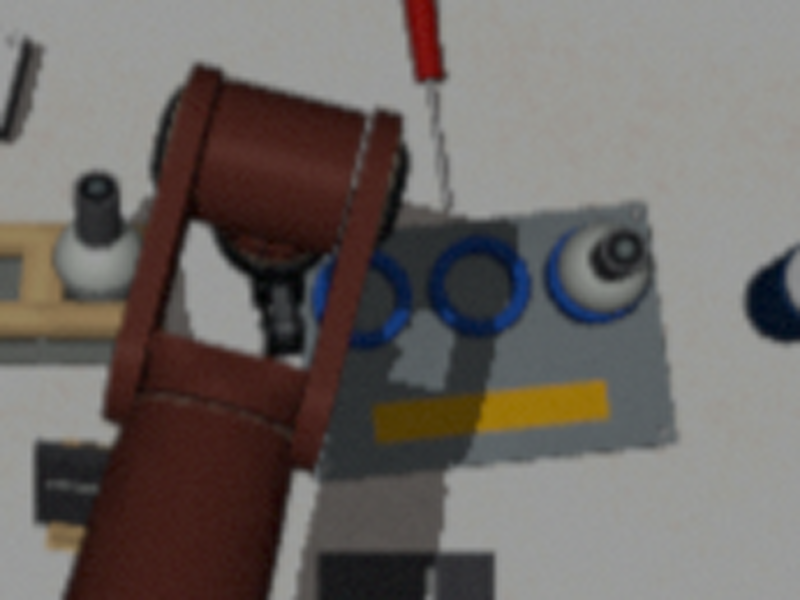

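Camera A stands in its ring; the lean in the picture is only perspective. On to B.

```bash
python3 -m jog '[[[0,0.04,0.02,0.06,-1],[0,0.08,0.05,0.124,-1],[0.002,0.112,0.072,0.124,-1],[0.002,0.112,0.072,0.124,-1],[0.002,0.112,0.072,0.124,-1],[0.002,0.112,0.072,0.124,-1]]]' 25; python3 - <<'E'
from h import *
to(.6505,.0385,.124,-1.5)
d=img("wrist"); cv2.imwrite("pics/w18.png",cv2.resize(d["color"][:,:,::-1],(800,600)))
E
```

```text
t: 28.2
tool_pos: [0.6505, 0.0342, 0.2363]
tool_rot: [0.023, 1.579, -0.023]
contact_force: [0.8, -1.4, -0.2]
opening: 0.0859
t 28.20 pos [0.6505 0.0342 0.2363] jaw -1.7 q6 -0.03 | shift [0.1123 0.0043 0.0008] turn -0.0033 (rows>=3) Fz [ 0.8 -1.4 -0.2] open 0.0859
```

View pics/w18.png

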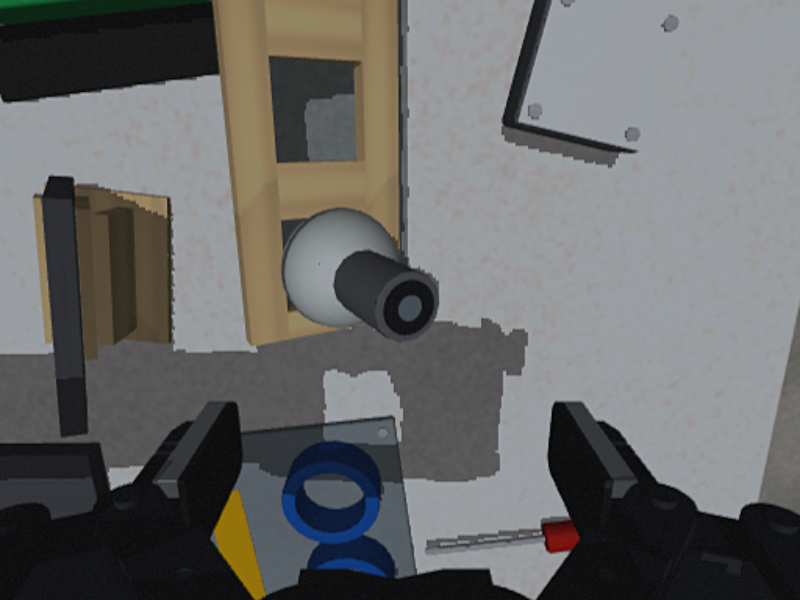

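```bash
python3 - <<'E'
from h import *
d=img("wrist");s=1.5625
print(onz(d,(410/s,307/s),.1505),onz(d,(340/s,267/s),.083)); to(.6505,.040,.124,-1.5)
E
python3 -m jog '[[[0.03,0.006,0.0005,0,-1],[0.06,0.006,0.0005,0,-1],[0.085,0.006,0.0005,0,-1],[0.1,0.006,0.0005,0,-1],[0.112,0.006,0.0005,0,-1],[0.112,0.006,0.0005,0,-1]]]' 30; python3 h.py 0.6202 0.039 0.124 -1
```

```text
[0.65622739 0.03766561 0.1505    ] [0.61756449 0.04096003 0.083     ]
t 28.30 pos [0.6504 0.0342 0.2366] jaw -1.7 q6 -0.03 | shift [0.1126 0.0058 0.0009] turn -0.0036 (rows>=3) Fz [ 0.2  0.5 -0.5] open 0.0855
t: 28.9
tool_pos: [0.6492, 0.0397, 0.1231]
tool_rot: [0.024, 1.581, -0.024]
contact_force: [-0.2, 0.4, -0.1]
opening: 0.0853
t 28.90 pos [0.6492 0.0397 0.1231] jaw -1.8 q6 -0.02 | shift [-0.0006 -0.0016 -0.029 ] turn -0.0131 (rows>=1) Fz [-0.2  0.4 -0.1] open 0.0853
```

```bash
python3 -m jog '[[[0,0,-0.003,0,-0.85],[0,0,-0.006,0,-0.7],[0,0,-0.01,0,-0.55],[0,0,-0.014,0,-0.4],[0,0,-0.018,0,-0.25],[0,0,-0.022,0,-0.1],[0,0,-0.026,0,0],[0,0,-0.03,0,0.08],[0,0,-0.03,0,0.1]]]' 25; python3 h.py; python3 - <<'E'
from h import *
d=img("wrist"); cv2.imwrite("pics/w19.png",cv2.resize(d["color"][:,:,::-1],(800,600)))
E
```

```text
t: 29.8
tool_pos: [0.6179, 0.0408, 0.1228]
tool_rot: [0.024, 1.584, -0.024]
contact_force: [-1.3, 0.1, -0.5]
opening: 0.038
t 29.80 pos [0.6179 0.0408 0.1228] jaw -1.7 q6 -0.02 | shift [0. 0. 0.] turn 0.0000 (rows>=1) Fz [-1.3  0.1 -0.5] open 0.0380
```

View pics/w19.png

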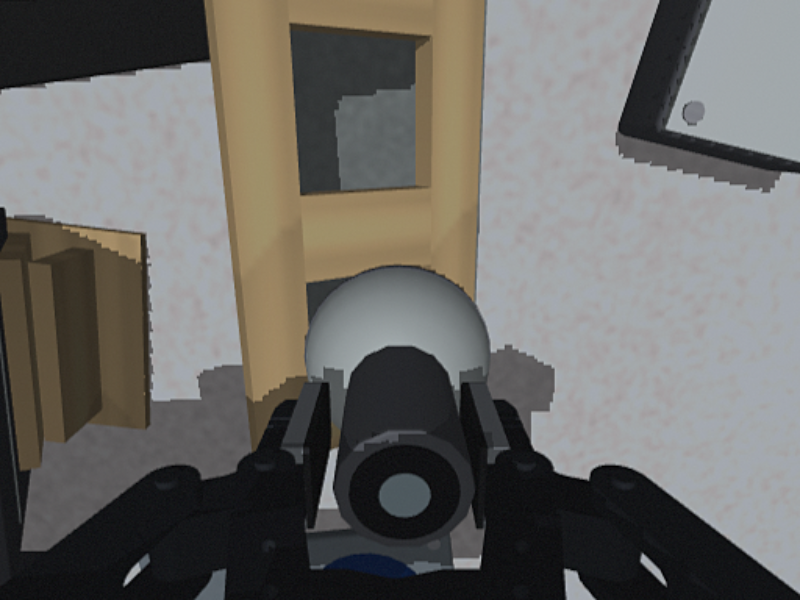

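Camera B is upright too. I'll close, lift and carry it to ring2.

```bash
python3 -m jog '[[[0,0,0.0005,0,0.4],[0,0,0.0005,0,1],[0,0,0.0005,0,1],[0,0,0.0005,0,1],[-0.005,0,0.0005,0,1],[-0.015,0,0.0005,0,1],[-0.03,0,0.0005,0,1],[-0.06,0,0.0005,0,1],[-0.1,0,0.0005,0,1],[-0.13,0,0.0005,0,1],[-0.13,0,0.0005,0,1],[-0.13,0,0.0005,0,1]]]' 45; python3 h.py 0.594 -0.1535 0.25 5.5; python3 - <<'E'
from h import *
d=img("wrist"); cv2.imwrite("pics/w20.png",cv2.resize(d["color"][:,:,::-1],(800,600)))
E
```

```text
t: 31.05
tool_pos: [0.6199, 0.0407, 0.253]
tool_rot: [0.024, 1.584, -0.024]
contact_force: [-0.3, 1.0, -3.7]
opening: 0.0332
t 31.05 pos [0.6199 0.0407 0.253 ] jaw -1.7 q6 -0.02 | shift [ 0.0033 -0.1949 -0.0199] turn -0.1264 (rows>=4) Fz [-0.3  1.  -3.7] open 0.0332
```

View pics/w20.png

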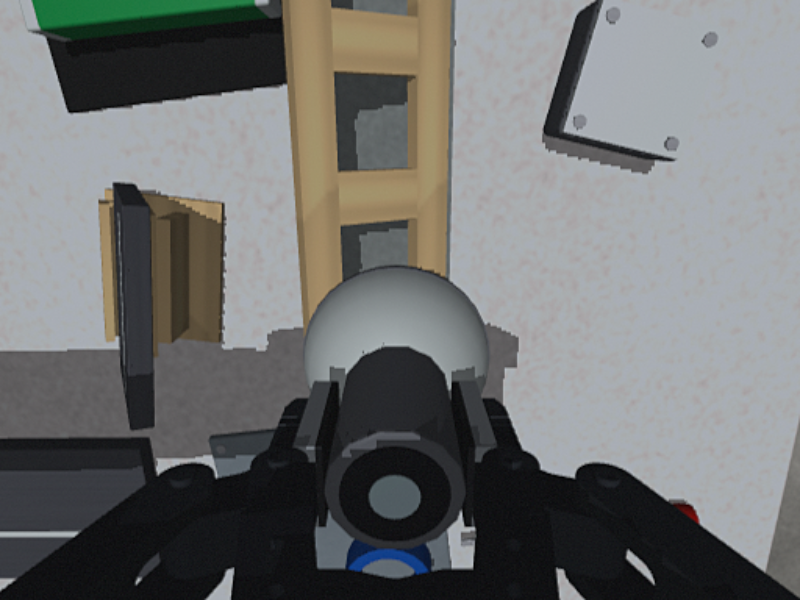

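```bash
python3 -m jog '[[[0,-0.03,0,0,1],[0,-0.07,-0.005,-0.05,1],[0,-0.12,-0.012,-0.1,1],[0.002,-0.16,-0.02,-0.126,1],[0.01,-0.195,-0.02,-0.126,1],[0.05,-0.195,-0.02,-0.126,1],[0.09,-0.195,-0.02,-0.126,1],[0.12,-0.195,-0.02,-0.126,1],[0.132,-0.195,-0.02,-0.126,1],[0.132,-0.195,-0.02,-0.126,1]]]'; python3 h.py 0.594 -0.1535 0.099 5.5; python3 - <<'E'
from h import *
d=img("wrist"); cv2.imwrite("pics/w21.png",cv2.resize(d["color"][:,:,::-1],(800,600)))
E
```

```text
t: 32.1
tool_pos: [0.5881, -0.1524, 0.1148]
tool_rot: [-0.072, 1.594, 0.079]
contact_force: [-0.4, 0.4, -2.0]
opening: 0.0331
t 32.10 pos [ 0.5881 -0.1524  0.1148] jaw 5.5 q6 -0.47 | shift [ 0.0157 -0.0018  0.0062] turn -0.0003 (rows>=1) Fz [-0.4  0.4 -2. ] open 0.0331
```

View pics/w21.png

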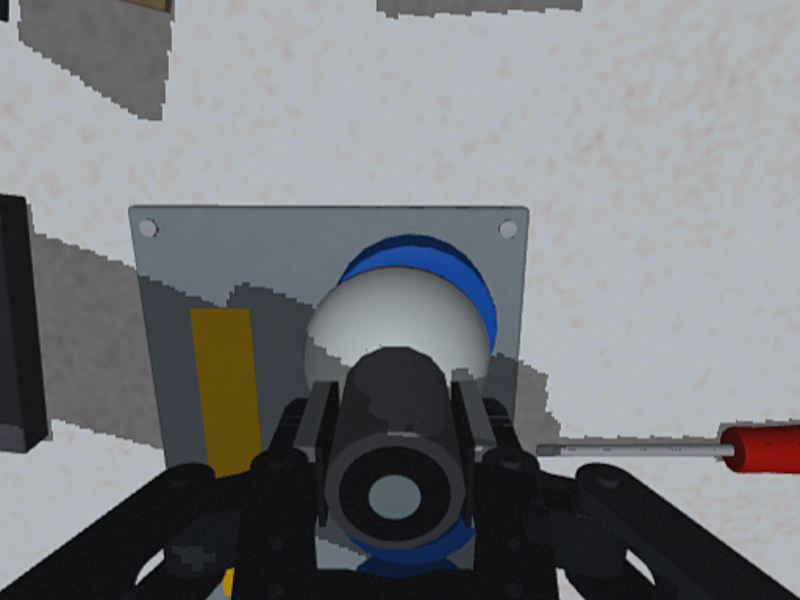

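```bash
python3 -m jog '[[[0,-0.0015,0.006,0,1],[0.006,-0.0015,0.006,0,1],[0.011,-0.0015,0.006,0,1],[0.014,-0.0015,0.006,0,1],[0.016,-0.0015,0.006,0,1],[0.0175,-0.0015,0.006,0,1],[0.0175,-0.0015,0.006,0,1]]]'; python3 h.py 0.594 -0.1535 0.099 5.5;python3 - <<'E'
from h import *
d=img("wrist"); cv2.imwrite("pics/w22.png",cv2.resize(d["color"][:,:,::-1],(800,600)))
E
```

```text
t: 32.85
tool_pos: [0.5955, -0.1539, 0.1001]
tool_rot: [-0.073, 1.59, 0.077]
contact_force: [-1.4, -0.3, -2.5]
opening: 0.0331
t 32.85 pos [ 0.5955 -0.1539  0.1001] jaw 5.5 q6 -0.47 | shift [ 0.0011  0.0006 -0.0015] turn -0.0002 (rows>=1) Fz [-1.4 -0.3 -2.5] open 0.0331
```

View pics/w22.png

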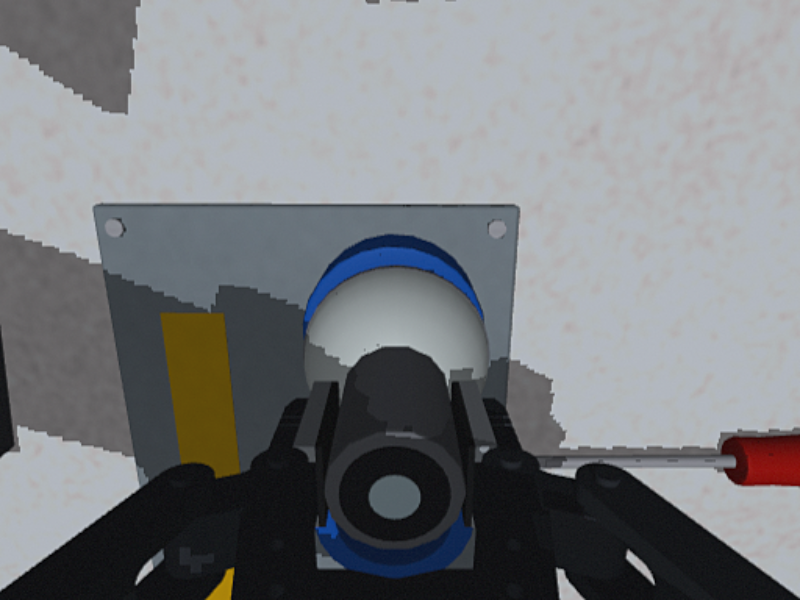

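The ball is centred over ring2. I'll lower the last 2 mm and release.

```bash
python3 -m jog '[[[0.001,0,-0.001,0,1],[0.002,0,-0.001,0,1],[0.0025,0,-0.001,0,1],[0.0025,0,-0.001,0,1]]]';  python3 -m jog '[[[0,0,0,0,0.15],[0,0,0,0,0.1],[0,0,0,0,0.05],[0,0,0,0,0],[0,0,0,0,-0.1],[0,0,0,0,-0.1]]]'; python3 - <<'E'
from h import *
d=img("wrist"); cv2.imwrite("pics/w23.png",cv2.resize(d["color"][:,:,::-1],(800,600)))
E
```

```text
t: 33.3
tool_pos: [0.5947, -0.1544, 0.0986]
tool_rot: [-0.074, 1.589, 0.077]
contact_force: [-2.5, -0.8, 3.0]
opening: 0.0327
t: 33.9
tool_pos: [0.5948, -0.1543, 0.0985]
tool_rot: [-0.074, 1.589, 0.077]
contact_force: [-0.4, 1.1, -0.1]
opening: 0.0472
```

View pics/w23.png

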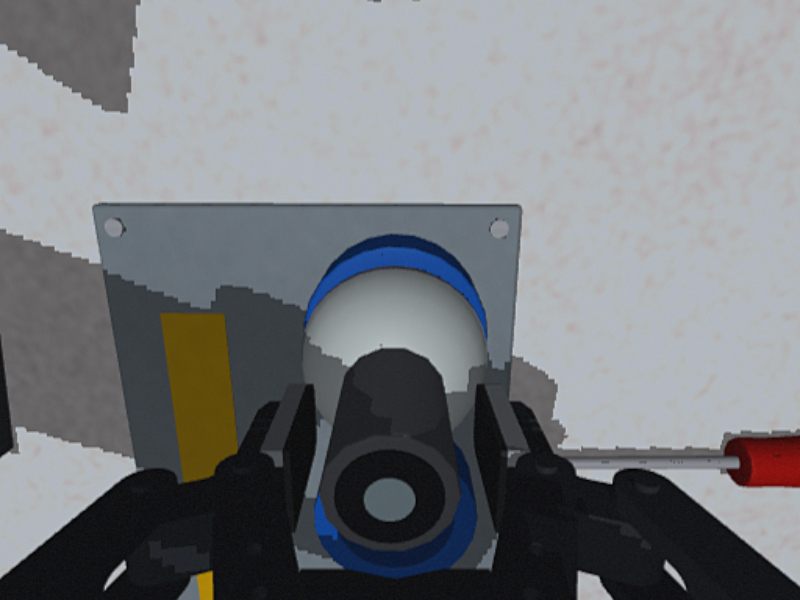

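```bash
python3 - <<'E'
from h import *
d=img("wrist"); camtilt(d,(389,499),304,488,268); s=1.5625
print("strip +y end L,R",onz(d,(161/s,314/s),.008),onz(d,(226/s,314/s),.008))
E
python3 -m jog '[[[0,0,0,0,-0.6],[0,0,0,0,-0.8],[-0.03,0,0,0,-1],[-0.08,0,0,0,-1],[-0.13,0,0,0,-1],[-0.16,0,0,0,-1],[-0.16,0,0,0,-1]]]'; python3 h.py 0.45 0.06 .27 -90
```

```text
ball [ 0.5941 -0.1561] lens [ 0.5938 -0.1577  0.137 ] tilt deg xy [-0.2 -1.2]
strip +y end L,R [ 0.48383805 -0.16662099  0.008     ] [ 0.51427472 -0.16346592  0.008     ]
t: 34.7
tool_pos: [0.6007, -0.1555, 0.2662]
tool_rot: [-0.078, 1.578, 0.073]
contact_force: [0.5, -0.0, 0.5]
opening: 0.0856
t 34.70 pos [ 0.6007 -0.1555  0.2662] jaw 5.5 q6 -0.47 | shift [-0.0033  0.229  -0.1294] turn -1.4750 (rows>=10) Fz [ 0.5 -0.   0.5] open 0.0856
```

Camera B is seated with about a 1° tilt. The strip centre comes out consistently at (0.5075, -0.2545). Now I'll check the lamp from above and look at the shield.

```bash
python3 h.py 0.46 0.0 .25 -7; python3 -m jog '[[[0,0.02,-0.02,0.05,-1],[0,0.05,-0.05,0.1,-1],[0,0.09,-0.09,0.15,-1],[0.01,0.12,-0.11,0.218,-1],[0.015,0.14,-0.125,0.218,-1],[0.015,0.14,-0.125,0.218,-1],[0.015,0.14,-0.125,0.218,-1],[0.015,0.14,-0.125,0.218,-1]]]'; python3 - <<'E'
from h import *
to(.46,0,.25,-7)
d=img("wrist"); cv2.imwrite("pics/w24.png",cv2.resize(d["color"][:,:,::-1],(800,600)));np.savez("w24.npz",**{k:d[k] for k in("R","t","intrinsics","C","color")})
d=img("top"); zoom(d,(200,200),150,"pics/t24.png");np.savez("t24.npz",**{k:d[k] for k in("R","t","intrinsics","C","color")})
E
```

```text
t 34.70 pos [ 0.6007 -0.1555  0.2662] jaw 5.5 q6 -0.47 | shift [ 0.0168  0.1683 -0.125 ] turn 0.2180 (rows>=5) Fz [ 0.5 -0.   0.5] open 0.0856
t: 35.5
tool_pos: [0.4632, -0.0287, 0.2518]
tool_rot: [0.093, 1.577, -0.1]
contact_force: [0.7, 0.6, -0.3]
opening: 0.0853
t 35.50 pos [ 0.4632 -0.0287  0.2518] jaw -7.0 q6 -0.10 | shift [ 0.0017  0.0281 -0.0067] turn -0.0005 (rows>=1) Fz [ 0.7  0.6 -0.3] open 0.0853
pics/t24.png x0,y0 100 125 scale 4.0
```

View pics/w24.png

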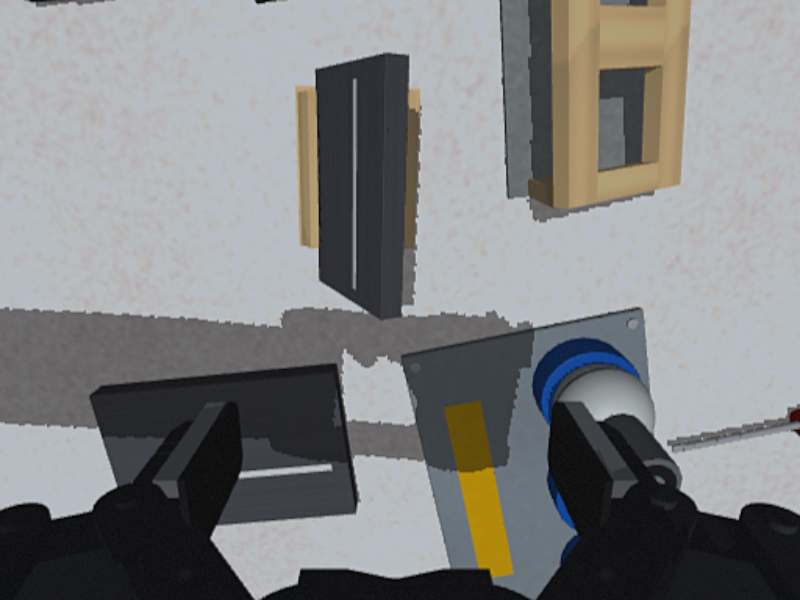

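View pics/t24.png

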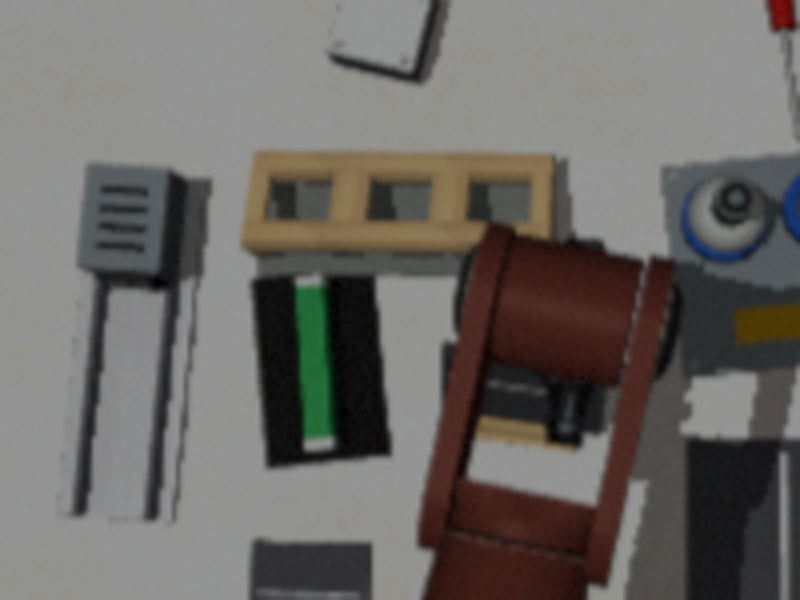

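The lamp still looks home and the bar is on its mat. The shield's top edge runs from about (387,55)–(408,56) to (381,315)–(402,318). Computing its pose.

```bash
python3 - <<'E'
from h import *
d=np.load("w24.npz"); s=1.5625
for n,p,z in [("topfront far",(387,55),.1078),("topback far",(408,56),.1008),("topfront near",(381,316),.1078),("topback near",(402,317),.1008),("low far",(317,70),.03),("low near",(320,281),.03)]:
    print(n,np.round(onz(d,(p[0]/s,p[1]/s),z),4))
zoom(d,(230,115),200,"pics/w24z.png")
E
```

```text
topfront far [0.4718 0.0858 0.1078]
topback far [0.4822 0.085  0.1008]
topfront near [ 0.4513 -0.0486  0.1078]
topback near [ 0.4629 -0.0531  0.1008]
low far [0.4265 0.0927 0.03  ]
low near [ 0.4057 -0.0438  0.03  ]
pics/w24z.png x0,y0 96 15 scale 3.0
```

View pics/w24z.png

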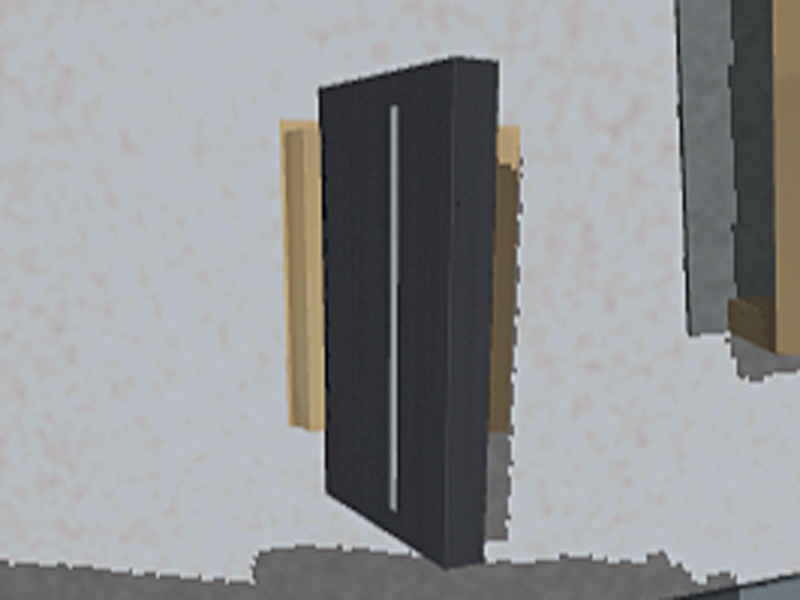

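The shield (easel) yaw is about -8.7°, with its lower-edge centre at about (0.420, 0.0245). I'll straddle the upper part, sweep it upright with the jaws and then grip.

```bash
python3 h.py 0.4645 0.0177 .17 -8.7; python3 -m jog '[[[0,0.02,-0.001,0.03,-1],[0.02,0.04,-0.002,0.03,-1],[0.05,0.0463,-0.004,0.03,-1],[0.08,0.0463,-0.004,0.03,-1],[0.08,0.0463,-0.004,0.03,-1]]]' 25; python3 - <<'E'
from h import *
to(.4645,.0177,.075,-8.7)
d=img("wrist"); cv2.imwrite("pics/w25.png",cv2.resize(d["color"][:,:,::-1],(800,600)))
E
```

```text
t 35.60 pos [ 0.4634 -0.0289  0.2519] jaw -7.1 q6 -0.10 | shift [ 0.0818  0.0468 -0.0039] turn 0.0287 (rows>=2) Fz [-0.7  0.3 -0.2] open 0.0854
t: 36.1
tool_pos: [0.4618, 0.0173, 0.167]
tool_rot: [0.118, 1.585, -0.124]
contact_force: [-0.6, -0.8, -0.2]
opening: 0.0858
t 36.10 pos [0.4618 0.0173 0.167 ] jaw -8.8 q6 0.03 | shift [0.0919 0.0012 0.0042] turn -0.0017 (rows>=2) Fz [-0.6 -0.8 -0.2] open 0.0858
```

View pics/w25.png

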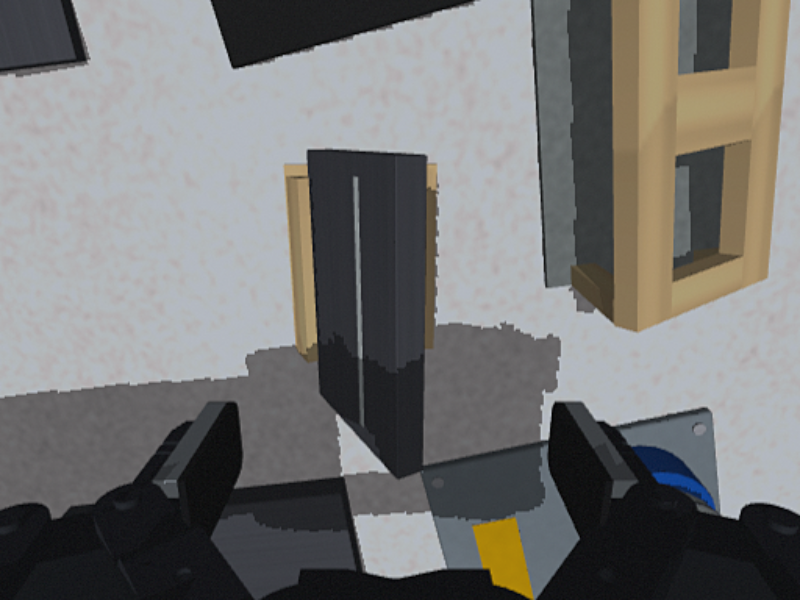

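```bash
python3 - <<'E'
from h import *
d=img("wrist"); s=1.5625
print(proj(d,[.467,.0173,.104])*s)
for n,p,z in [("topfront far",(397,153),.1078),("topback far",(427,156),.1008),("topfront near",(398,476),.1078),("topback near",(422,471),.1008)]:
    print(n,np.round(onz(d,(p[0]/s,p[1]/s),z),4))
E
```

```text
[406.66274555 327.60493082]
topfront far [0.4736 0.0874 0.1078]
topback far [0.4847 0.0843 0.1008]
topfront near [ 0.453  -0.0514  0.1078]
topback near [ 0.4636 -0.0552  0.1008]
```

```bash
python3 h.py .466 .0167 .075 -8.5;  python3 -m jog '[[[0.03,0.0005,0.005,-0.004,-1],[0.05,0.0005,0.005,-0.004,-1],[0.07,0.0005,0.005,-0.004,-1],[0.085,0.0005,0.005,-0.004,-1],[0.092,0.0005,0.005,-0.004,-1],[0.092,0.0005,0.005,-0.004,-1]]]' 25; python3 h.py .4217 .0235 .075 -8.5
```

```text
t 36.20 pos [0.4646 0.0168 0.1719] jaw -8.8 q6 0.03 | shift [0.0969 0.0005 0.0022] turn -0.0055 (rows>=2) Fz [-0.4  0.5  0.5] open 0.0851
t: 36.8
tool_pos: [0.4695, 0.0159, 0.0806]
tool_rot: [0.115, 1.576, -0.121]
contact_force: [-0.2, 0.2, -0.2]
opening: 0.0857
t 36.80 pos [0.4695 0.0159 0.0806] jaw -8.6 q6 0.03 | shift [ 0.006   0.0004 -0.0483] turn -0.0021 (rows>=1) Fz [-0.2  0.2 -0.2] open 0.0857
```

```bash
python3 -m jog '[[[0.003,0,-0.006,0,-0.83],[0.005,0,-0.011,0,-0.65],[0.005,0,-0.016,0,-0.46],[0.005,0,-0.021,0,-0.3],[0.005,0,-0.025,0,-0.15],[0.005,0,-0.029,0,-0.03],[0.005,0,-0.033,0,0.08],[0.005,0,-0.037,0,0.16],[0.005,0,-0.041,0,0.26]]]' 25; python3 - <<'E'
from h import *
to(.4217,.0235,.075,-8.5)
d=img("wrist"); cv2.imwrite("pics/w26.png",cv2.resize(d["color"][:,:,::-1],(800,600)))
E
```

```text
t: 37.7
tool_pos: [0.4284, 0.0221, 0.0759]
tool_rot: [0.115, 1.577, -0.121]
contact_force: [0.2, 0.7, -0.3]
opening: 0.0317
t 37.70 pos [0.4284 0.0221 0.0759] jaw -8.6 q6 0.03 | shift [ 0.0009  0.0004 -0.0069] turn -0.0021 (rows>=1) Fz [ 0.2  0.7 -0.3] open 0.0317
```

View pics/w26.png

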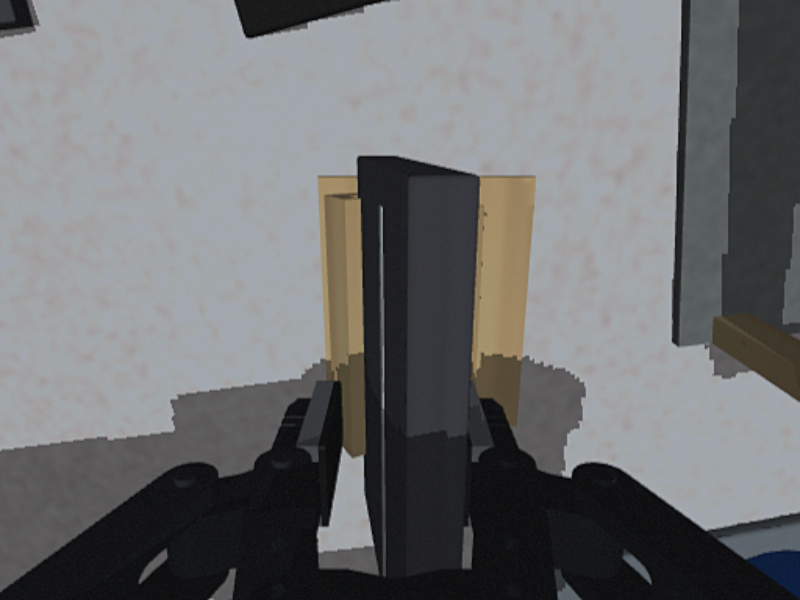

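The panel is being righted and leans only a little now, so I'll keep going and close.

```bash
python3 -m jog '[[[0,0,-0.002,0,0.32],[0,0,-0.004,0,0.38],[0,0,-0.006,0,0.44],[0,0,-0.0075,0,0.5],[0,0,-0.0075,0,0.54]]]' 25; python3 - <<'E'
from h import *
to(.4217,.0235,.075,-8.5)
d=img("wrist"); cv2.imwrite("pics/w27.png",cv2.resize(d["color"][:,:,::-1],(800,600)))
E
```

```text
t: 38.25
tool_pos: [0.4211, 0.0233, 0.0763]
tool_rot: [0.115, 1.576, -0.121]
contact_force: [1.8, -1.4, 1.9]
opening: 0.0199
t 38.25 pos [0.4211 0.0233 0.0763] jaw -8.6 q6 0.03 | shift [0.0013 0.0003 0.0006] turn -0.0020 (rows>=1) Fz [ 1.8 -1.4  1.9] open 0.0199
```

View pics/w27.png

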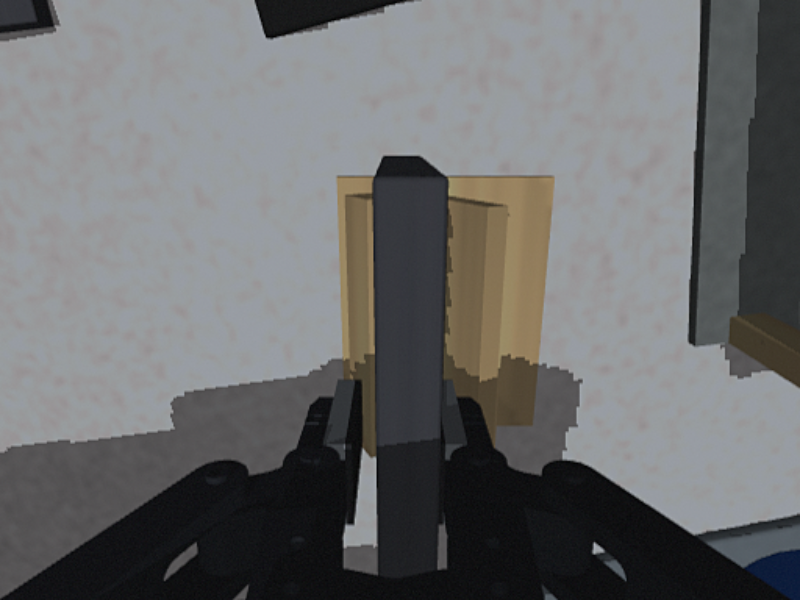

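```bash
python3 -m jog '[[[0,0,0,0,0.7],[0,0,0,0,1],[0,0,0,0,1],[0,0,0,0,1],[-0.003,0,0,0,1],[-0.008,0,0,0,1],[-0.015,0,0,0,1],[-0.03,0,0,0,1],[-0.06,0,0,0,1],[-0.1,0,0,0,1],[-0.1,0,0,0,1],[-0.1,0,0,0,1]]]' 40; python3 - <<'E'
from h import *
to(.5075,-.2545,.18,5.5)
d=img("wrist"); cv2.imwrite("pics/w28.png",cv2.resize(d["color"][:,:,::-1],(800,600)))
d=img("scene"); zoom(d,(260,150),150,"pics/s28.png")
E
```

```text
t: 39.5
tool_pos: [0.4216, 0.0237, 0.1762]
tool_rot: [0.115, 1.576, -0.121]
contact_force: [-0.4, -0.3, -2.3]
opening: 0.0139
t 39.50 pos [0.4216 0.0237 0.1762] jaw -8.6 q6 0.03 | shift [-0.0036 -0.2622  0.1266] turn -0.2463 (rows>=6) Fz [-0.4 -0.3 -2.3] open 0.0139
pics/s28.png x0,y0 160 75 scale 4.0
```

View pics/w28.png

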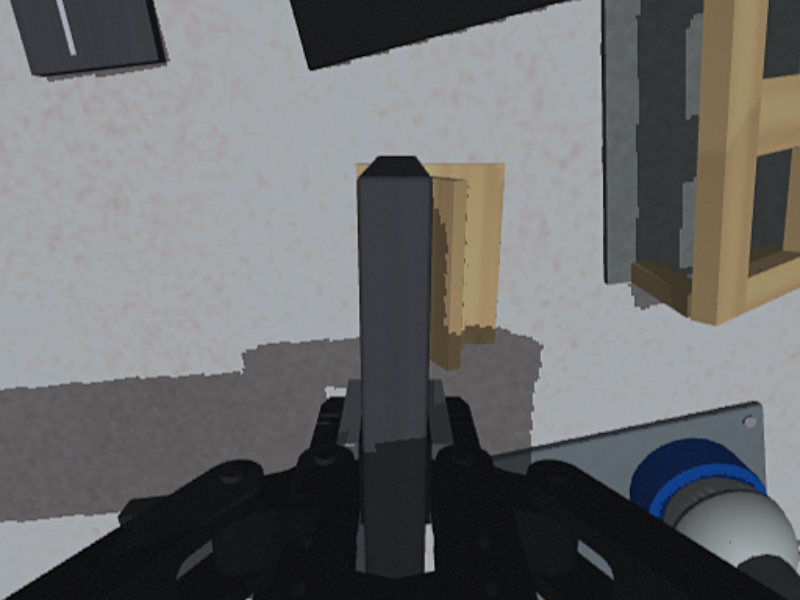

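View pics/s28.png

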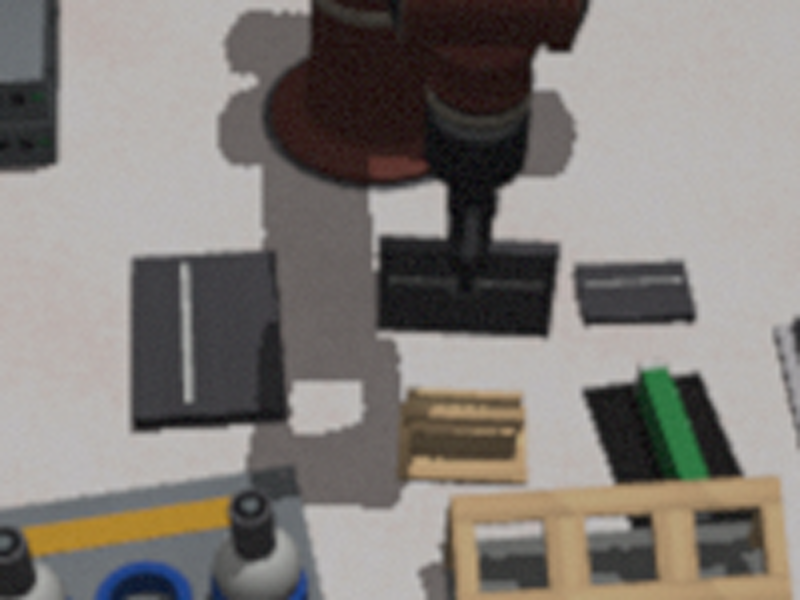

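The shield is held upright (14 mm opening) and roughly centred. Before placing it I'll verify the lamp, because the shield must come last.

```bash
python3 - <<'E'
from h import *
d=img("wrist");s=1.5625; o,R=st(); T=o["tool_pos"]
for p in [(360,178),(431,178)]:
    P=onz(d,(p[0]/s,p[1]/s),T[2]+.0415); print(np.round(R.T@(P-T),4))
d=img("top"); zoom(d,(135,200),75,"pics/t28.png")
E
```

```text
[-0.0418  0.07   -0.0072]
[-0.0419  0.07    0.006 ]
pics/t28.png x0,y0 85 162 scale 8.0
```

View pics/t28.png

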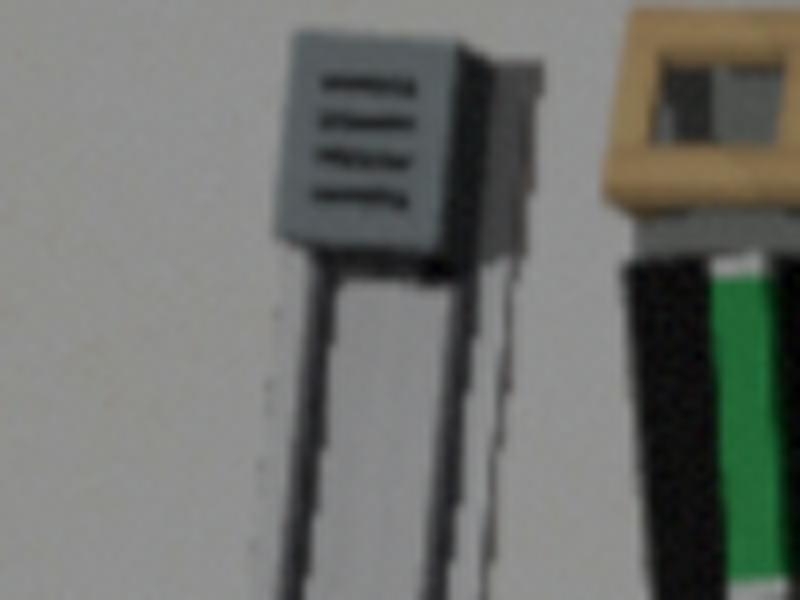

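The lamp is still home, and the shield is centred on the tool (far end at +70 mm). I'll carry it to the strip.

```bash
python3 -m jog '[[[-0.004,-0.02,0,0,1],[-0.004,-0.05,0.01,-0.05,1],[-0.004,-0.09,0.02,-0.1,1],[-0.004,-0.13,0.035,-0.15,1],[-0.004,-0.17,0.055,-0.2,1],[-0.004,-0.21,0.085,-0.246,1],[-0.004,-0.24,0.11,-0.246,1],[-0.004,-0.255,0.12,-0.246,1],[-0.004,-0.262,0.127,-0.246,1],[-0.004,-0.262,0.127,-0.246,1],[-0.004,-0.262,0.127,-0.246,1]]]'; python3 - <<'E'
from h import *
to(.5075,-.2545,.08,5.5)
d=img("wrist"); cv2.imwrite("pics/w29.png",cv2.resize(d["color"][:,:,::-1],(800,600)))
E
```

```text
t: 40.8
tool_pos: [0.5063, -0.2532, 0.1767]
tool_rot: [-0.076, 1.584, 0.075]
contact_force: [0.6, 0.2, -1.3]
opening: 0.0135
t 40.80 pos [ 0.5063 -0.2532  0.1767] jaw 5.5 q6 -0.69 | shift [ 0.0967 -0.0014  0.0025] turn 0.0003 (rows>=2) Fz [ 0.6  0.2 -1.3] open 0.0135
```

View pics/w29.png

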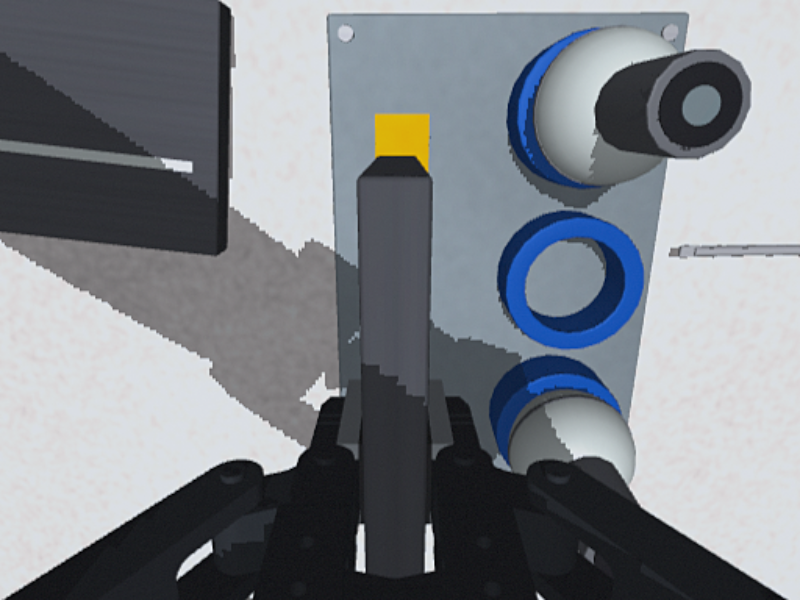

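```bash
python3 -m jog '[[[0.03,-0.0014,0.0025,0,1],[0.06,-0.0014,0.0025,0,1],[0.085,-0.0014,0.0025,0,1],[0.1,-0.0014,0.0025,0,1],[0.107,-0.0014,0.0025,0,1],[0.107,-0.0014,0.0025,0,1]]]'; python3 - <<'E'
from h import *
to(.5075,-.2545,.0615,5.5); o,R=st(); print("tool x",np.round(R[:,0],4))
d=img("wrist"); cv2.imwrite("pics/w30.png",cv2.resize(d["color"][:,:,::-1],(800,600)))
E
```

```text
t: 41.45
tool_pos: [0.5071, -0.2538, 0.0696]
tool_rot: [-0.077, 1.584, 0.076]
contact_force: [0.5, -0.1, -2.2]
opening: 0.0135
t 41.45 pos [ 0.5071 -0.2538  0.0696] jaw 5.6 q6 -0.68 | shift [ 0.0081 -0.0008  0.0005] turn 0.0011 (rows>=1) Fz [ 0.5 -0.1 -2.2] open 0.0135
tool x [-0.0149 -0.0013 -0.9999]
```

View pics/w30.png

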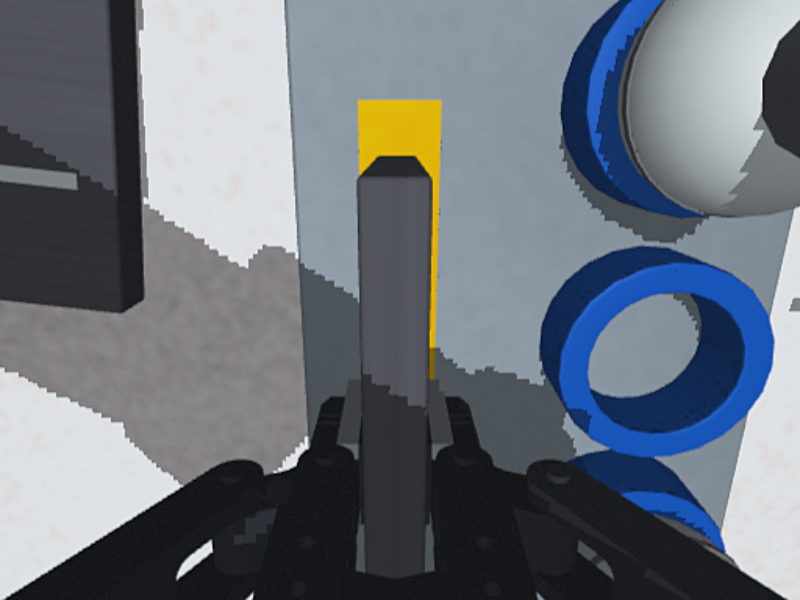

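The shield's lower edge is centred on the strip: columns 398 against 400, with about a 20 mm end gap as wanted. I'll lower and release.

```bash
python3 -m jog '[[[0.003,-0.0008,0.0005,0,1],[0.006,-0.0008,0.0005,0,1],[0.0075,-0.0008,0.0005,0,1],[0.0085,-0.0008,0.0005,0,1],[0.0085,-0.0008,0.0005,0,1]]]'; python3 h.py .5075 -.2545 .0615 5.5
```

```text
t: 42.0
tool_pos: [0.5082, -0.2551, 0.0621]
tool_rot: [-0.077, 1.583, 0.075]
contact_force: [-0.2, 0.4, -1.3]
opening: 0.0135
t 42.00 pos [ 0.5082 -0.2551  0.0621] jaw 5.6 q6 -0.68 | shift [ 0.0006  0.0007 -0.0006] turn 0.0009 (rows>=1) Fz [-0.2  0.4 -1.3] open 0.0135
```

```bash
python3 -m jog '[[[0.001,0,0,0,1],[0.0015,0,0,0,1],[0.0015,0,0,0,1]]]'; python3 -m jog '[[[0.0005,0,0,0,1],[0.0005,0,0,0,1]]]'
```

```text
t: 42.3
tool_pos: [0.5081, -0.2551, 0.0605]
tool_rot: [-0.077, 1.583, 0.075]
contact_force: [0.5, -0.1, -1.5]
opening: 0.0133
t: 42.5
tool_pos: [0.5082, -0.2551, 0.0601]
tool_rot: [-0.078, 1.583, 0.075]
contact_force: [0.3, -0.0, -1.7]
opening: 0.0133
```

```bash
python3 -m jog '[[[0.001,0,0,0,1],[0.001,0,0,0,1],[0.001,0,0,0,1]]]'; python3 -m jog '[[[0.001,0,0,0,1],[0.001,0,0,0,1],[0.001,0,0,0,1]]]'
```

```text
t: 42.8
tool_pos: [0.5084, -0.2551, 0.06]
tool_rot: [-0.077, 1.583, 0.075]
contact_force: [-2.4, 3.2, 5.0]
opening: 0.0134
t: 43.1
tool_pos: [0.5085, -0.2551, 0.06]
tool_rot: [-0.077, 1.583, 0.075]
contact_force: [-3.8, 3.8, 6.6]
opening: 0.0134
```

It's in contact. I'll open slowly.

```bash
python3 -m jog '[[[-0.0005,0,0,0,0.66],[-0.0005,0,0,0,0.64],[-0.0005,0,0,0,0.62],[-0.0005,0,0,0,0.6],[-0.0005,0,0,0,0.55],[-0.0005,0,0,0,0.5],[-0.0005,0,0,0,0.45],[-0.0005,0,0,0,0.4]]]' 20; python3 - <<'E'
from h import *
to(.5075,-.2545,.0615,5.5)
d=img("wrist"); cv2.imwrite("pics/w31.png",cv2.resize(d["color"][:,:,::-1],(800,600)))
E
```

```text
t: 43.9
tool_pos: [0.5085, -0.2551, 0.0604]
tool_rot: [-0.077, 1.583, 0.075]
contact_force: [-0.8, 0.5, 0.3]
opening: 0.0256
t 43.90 pos [ 0.5085 -0.2551  0.0604] jaw 5.5 q6 -0.68 | shift [-0.001   0.0007 -0.001 ] turn 0.0008 (rows>=1) Fz [-0.8  0.5  0.3] open 0.0256
```

View pics/w31.png

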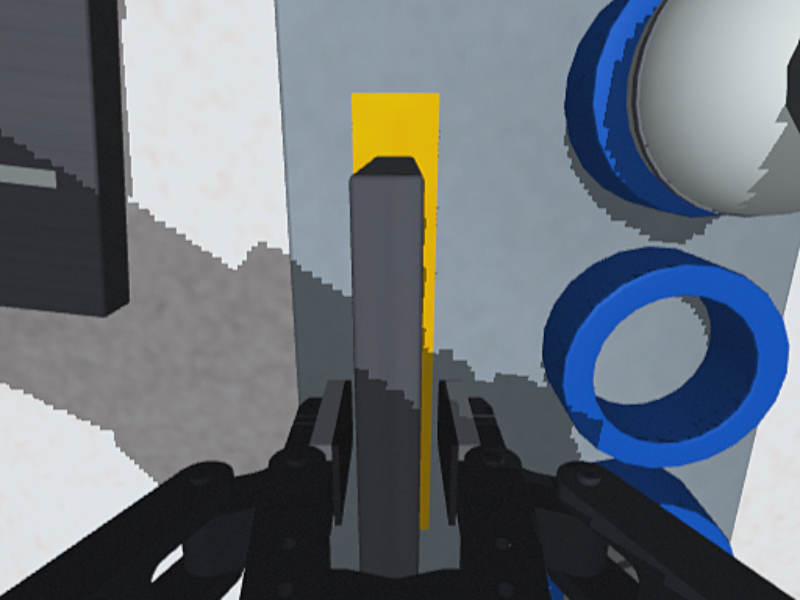

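It stands free, with its lower edge at column ~394 against 396 for the strip. I'll rise straight up and check everything.

```bash
python3 -m jog '[[[-0.001,0,-0.001,0,0.25],[-0.001,0,-0.001,0,0.1],[-0.02,0,-0.001,0,0.1],[-0.06,0,-0.001,0,0.1],[-0.1,0,-0.001,0,0.1],[-0.15,0,-0.001,0,0],[-0.2,0.0,-0.001,0,-0.5],[-0.2,0.05,-0.05,0,-1],[-0.2,0.1,-0.1,0,-1],[-0.2,0.12,-0.12,0,-1],[-0.2,0.12,-0.12,0,-1]]]'; python3 - <<'E'
from h import *
d=img("scene"); zoom(d,(250,200),190,"pics/s32.png")
d=img("top"); zoom(d,(250,170),220,"pics/t32.png");zoom(d,(135,200),75,"pics/t32l.png")
to(0.3,-.1,.27)
E
```

```text
t: 45.05
tool_pos: [0.378, -0.1449, 0.2617]
tool_rot: [-0.078, 1.583, 0.075]
contact_force: [0.9, -0.5, 1.0]
opening: 0.0855
pics/s32.png x0,y0 123 105 scale 3.1578947368421053
pics/t32.png x0,y0 103 60 scale 2.727272727272727
pics/t32l.png x0,y0 85 162 scale 8.0
t 45.15 pos [ 0.3792 -0.1457  0.2623] jaw 5.6 q6 -0.64 | shift [-0.0069  0.0532 -0.0744] turn 0.0000 (rows>=2) Fz [ 0.9  0.  -0.4] open 0.0850
```

View pics/s32.png

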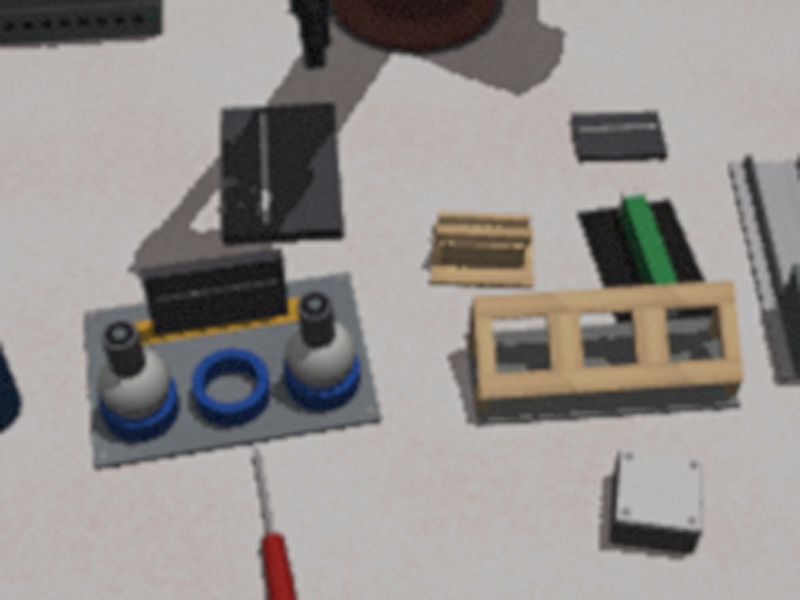

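View pics/t32.png

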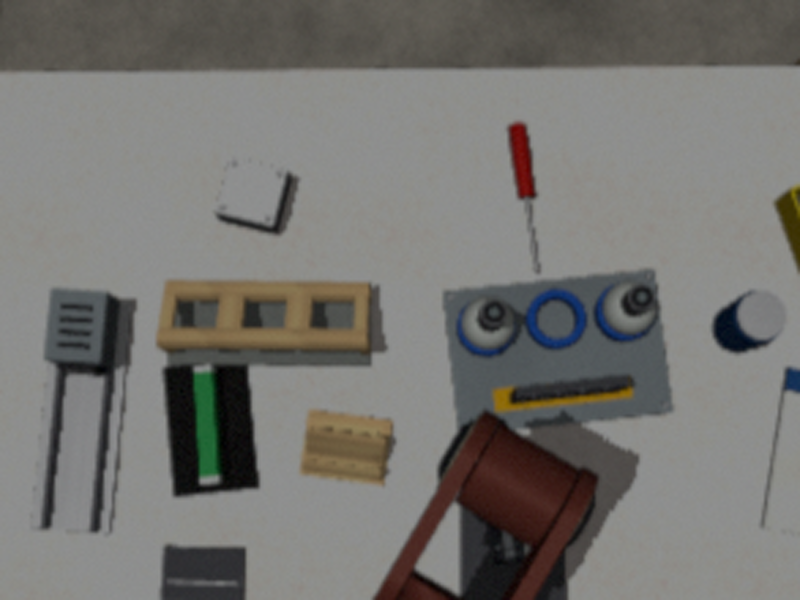

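View pics/t32l.png

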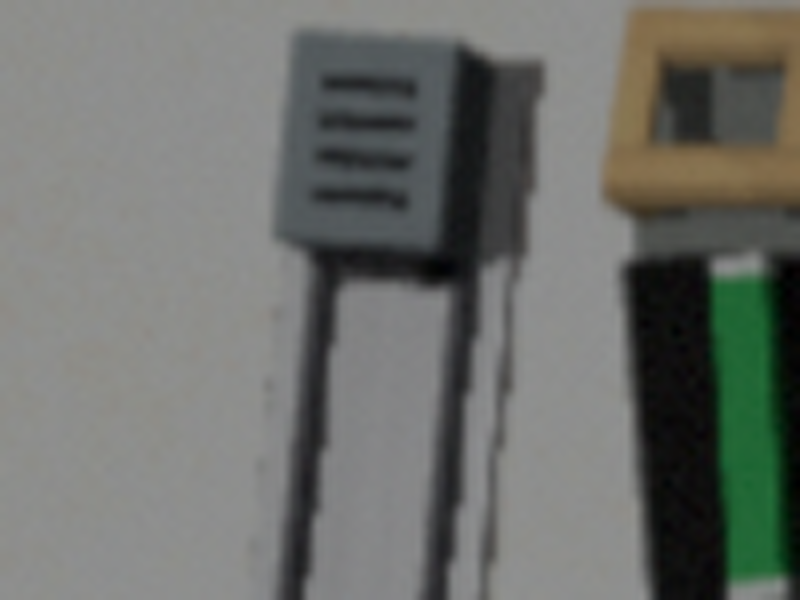

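```bash
python3 - <<'E'
from h import *
for n in("scene","top"):
    d=img(n); k=3.1579 if n=="scene" else 2.7273; o0=np.array((123,105) if n=="scene" else (103,60))
    for b in([.611,-.335,.059],[.594,-.156,.059]):
        print(n,"ball",np.round((proj(d,b)-o0)*k),"upright lens",np.round((proj(d,np.array(b)+[0,0,.078])-o0)*k))
    for e in (-.07,.07):
        y=np.array([-.0958,.9954]); c=np.array([.5075,-.2545])+e*y
        print(" shield top",np.round((proj(d,[*c,.103])-o0)*k)," bottom",np.round((proj(d,[*c,.008])-o0)*k))
E
```

```text
scene ball [129. 381.] upright lens [116. 333.]
scene ball [316. 352.] upright lens [312. 303.]
 shield top [136. 273.]  bottom [150. 331.]
 shield top [279. 252.]  bottom [285. 310.]
top ball [626. 307.] upright lens [637. 296.]
top ball [485. 321.] upright lens [489. 312.]
 shield top [626. 379.]  bottom [613. 387.]
 shield top [512. 391.]  bottom [506. 398.]
```

The predicted upright lens positions match the pictures, apart from a constant calibration offset. Everything is in place, so I'll hand it in.

```bash
python3 -c "
from station import ctrl
print(ctrl.finish_job())"
```

```text
the job is handed in; nothing more can be done
None
```

I finished the whole job in the order asked and handed it in at about 45 s of the 210 s allowed. The hand-in gives no verdict, so what follows is from my own last checks.

- **Lamp:** I drove it home in small taps with the bar until it would go no farther, with the push rising to about 9 N and no more motion. Its rear face is then about 9 mm short of the hood mouth. The view from above looked unchanged at the end, and I saw no sign of it being knocked.
- **Bar:** It is back on the mat, about 1 mm from the measured centre.
- **Cameras:** There were two; the rack's third hole was empty. I straightened each one in its hole, then seated them in ring0 and ring2. Measured tilts were about 0.6° and 1.2°.
- **Shield:** The middle-sized one stands upright on its long edge, within about 1 mm of the middle of the yellow strip.
- **Can, screwdriver and junction box:** I never touched them, and they looked unmoved in the last pictures.

No check failed. Two small disagreements:
- The scene view is offset by a few pixels from my predictions, which fits its 2 mm calibration.
- The tool had drifted nearly 1° off vertical by the time I set the shield down; the shield stood free once released.

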